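# Pack the spice caddy

### The arm

A 6-joint arm with a two-finger parallel gripper is mounted at the origin on a cart in front of the work surface, level with it; the furniture and walls round the work are solid. World frame = base frame: x ahead of the robot, y to its left, z up, the work surface at z = 0. Lengths are in m, angles in rad, forces in N, time in s.
With the tool pointing down it reaches from about 0.225 to 0.875 m from the base axis. Payload 3.4 kg.
Tool frame: the origin (TCP) lies at the very end of the fingers, on their centre line; the grasp point (between the pads) lies 19 mm behind it; z points along the fingers, y is the line along which they close (so a half turn about z gives the same grasp; the last joint's range is limited). The gripper opens to 85 mm and grips with 20 to 120 N. Pads are 22 mm wide; open, the fingers measure 114 mm over their backs; the gripper's body (76 mm by 85 mm) begins 54 mm behind the grasp point. The pads swing forward as they close: fully open they stand 13 mm farther back than shut.
Start: joints at [-1.389, 0.276, 1.505, -0, 1.361, -0.121], TCP at [0.171, -0.549, 0.231] pointing down, gripper open.
Joint ranges: [-2.89, 2.89], [-0.75, 2.08], [0.22, 2.7], [-1.18, 4.32], [0.11, 2.71], [-2.7, 2.7]. Speed limits (rad/s): [2.57, 2.57, 3.14, 3.14, 3.14, 3.14].

### API

Orientations are given as a unit quaternion [w, x, y, z].
In Python, from cell import manip, vision, job_done gives the robot as it stands.
- The arm moves only by the shell command python3 -m pendant 'ROWS'. ROWS is JSON, a list of rows, each a list of 7 numbers: the turn, a rotation vector about the tool's x, y, z each as a share of 45 degrees, from -1 to 1, then the shift along the tool's x, y, z each as a share of 0.2 m, from -1 to 1, then the closure, from -1 (fully open) to 1 (shut). In form: [[ax, ay, az, tx, ty, tz, jaw], ...]. A call has 1 to 8 rows; each row is the pose to reach, as a shift and turn from the pose commanded when the call began, along the tool's axes at that moment; what a row does not reach only later rows make up. A row lasts 1/8 s, in which the tool goes at most 62.5 mm and 10.7 degrees, less where a joint would pass 70% of its speed; a pose out of reach is approached as far as the arm can. A call with a number of a shift or a turn outside -1 to 1 is refused whole. A call with a gripper value outside its range is refused whole. The fingers move at their own pace and stop on an object; the grip force is fixed at half the most. Time passes only in rows, so rows that repeat a pose let the fingers close. It gives the time, the measured TCP pose, the force, the opening and the grip force at its end, in the units of the state.
- manip.get_state(): the state, without advancing time (a new reading comes with each control period).
- vision.snapshot(name): name is "scene" or "top" or "wrist"; returns a dict with "color" (384x512x3 uint8, red, green, blue), "depth" (384x512 float32, m along the optical axis (not along the pixel's ray), 0 where there is no reading), "fx", "fy", "cx", "cy" (pixels), "k1" (the pictures are not rectified: a ray, as slopes to the right and down, at radius r is drawn at 1 + k1 r^2 times it, then the intrinsics apply), "origin" and "orientation" of the camera in the world. Camera axes: x right, y down, z forward; pixel columns grow to the right and rows downward; lengths in m; the calibration is good to about 2 mm. A picture is of the moment at which its call begins.
- job_done(): hands the job in; it is judged then, once.
Trained networks look in the newest picture that a camera, given by its name, has taken for a name from the list of things; names that differ only in an ending like _2 or _b are one class to them, and where a whole thing is asked for, a point or a joint stands for the part that bears it (a point fixed in the world has none). Each returns a list of dicts, best first, with "confidence" (0 to 1); they miss things now and then, are a little off and sometimes report something else, mostly with a low value. They report only what shows in the picture. A call takes as long as a camera call. They do not tell look-alikes from the thing itself.
- vision.trace(name, camera): "region" (384x512 bool, what is visible of it) and "centre" ([column, row] in pixels, amid what is visible of it).
- vision.mark_of(name, camera): "centre" ([column, row] in pixels: a listed point, or the origin of a listed thing).
The state is a dict: "clock": time; "joints": joint angles; "dq": joint speeds; "joint_torque": joint torques, N m; "tcp_pos": TCP position; "orientation": TCP orientation; "ft_force": force on the tool from outside, world axes, zero at the start; "ft_torque": the same for the moment, N m; "gripper_width": finger opening in m; "grip_force": force on a finger pad.
Only numpy, scipy, OpenCV 4.12 (cv2) and the standard library are available. Lean on these libraries where they do the work, as an engineer would, in place of code of your own. Each camera call takes 0.05 s, during which the arm holds its last target. There are 200 camera calls.

### The job

Pack the wooden caddy for cooking: stand every spice jar from the worktop upright in a row in its lane, starting at the fixed end wall, and slide the stop up until the row is snug with no gaps between wall, jars and stop. Pull the wooden spatula up out of the white tube and stand it, blade up, in the caddy's utensil well. Leave the other things on the worktop where they are.

Things in the scene. Friction and masses are not known exactly. Their poses are not given: they have to be found in the camera images.
- lane_end (a point): Point of the dark wooden caddy (a 64 mm wide tray fixed to the worktop): on the lane's floor, 6 mm over the worktop, on its centre line, at the inner face of the fixed end wall. y runs along the lane from this wall to the sliding stop, z up, x across. The caddy reaches from y = -58 to +327 mm. Lane 50 mm wide, rails 24 mm high; end wall 64 x 8 mm, 75 mm high.
- stop (a joint): Sliding stop of the lane: its value is the clear distance (m) from the end wall to the stop's flat face, along the lane, 0 to 0.280. It slides both ways against about 2 N of friction and stays where it is left. The face is a 48 mm wide plate, 8 mm thick, that rises 67 mm over the lane's floor.
- stop_grip (a point): Grip of the sliding stop: an upright aluminium fin 30 mm across the lane (x) and 14 mm along it (y), on the side of the plate away from the jars; axes as lane_end. The point is on its centre line, 22 mm behind the stop's face and 86 mm over the worktop, 15 mm below the fin's top; the fin's two narrow sides are free down to 40 mm over the worktop.
- well (a point): Centre of the floor of the caddy's utensil well, the open-topped box beyond the end wall (31 mm on its far side, at y = -31 mm of lane_end): inside 50 mm along x and 45 mm along y, walls 60 mm high over its floor; axes parallel to those of lane_end.
- tube_mouth (a point): Centre of the mouth of the heavy white upright utensil tube, which stands loose on the worktop on a foot 76 mm across (0.45 kg): outside 36 mm, inside 23 mm across, 80 mm high, its inner floor 62 mm below this point.
- spatula_blade (a point): Centre of the blade of the wooden spatula that stands blade up in the tube: the blade is 8 mm thick (its x axis), 40 mm wide (y) and 66 mm high (z, along the spatula); it reaches 33 mm above this point. It may lean about 0.1 rad; a flat grip on the blade sets it upright in that direction. 35 to 70 g.
- spatula_foot (a point): Lower end of the spatula's handle, 157 mm below the blade's centre along the spatula; the handle is 10 x 16 mm. The whole spatula is 190 mm long.
- jar_0_mid (a point): Centre (half-way up) of a round spice jar with a green cap, 45 mm across all the way up, 106 mm high, about 0.11 kg, z axis up. It starts standing on the worktop, or may be absent. The spice jars are all of the same shape and interchangeable.
- jar_1_mid (a point): Centre (half-way up) of a round spice jar with a green cap, 45 mm across all the way up, 106 mm high, about 0.11 kg, z axis up. It starts standing on the worktop, or may be absent. The spice jars are all of the same shape and interchangeable.
- jar_2_mid (a point): Centre (half-way up) of a round spice jar with a green cap, 45 mm across all the way up, 106 mm high, about 0.11 kg, z axis up. It starts standing on the worktop, or may be absent. The spice jars are all of the same shape and interchangeable.
- jar_3_mid (a point): Centre (half-way up) of a round spice jar with a green cap, 45 mm across all the way up, 106 mm high, about 0.11 kg, z axis up. It starts standing on the worktop, or may be absent. The spice jars are all of the same shape and interchangeable.
- jar_4_mid (a point): Centre (half-way up) of a round spice jar with a green cap, 45 mm across all the way up, 106 mm high, about 0.11 kg, z axis up. It starts standing on the worktop, or may be absent. The spice jars are all of the same shape and interchangeable.
- jar_0: The same spice jar as jar_0_mid, at the centre of its underside.
- jar_1: The same spice jar as jar_1_mid, at the centre of its underside.
- jar_2: The same spice jar as jar_2_mid, at the centre of its underside.
- jar_3: The same spice jar as jar_3_mid, at the centre of its underside.
- jar_4: The same spice jar as jar_4_mid, at the centre of its underside.
- tube: The same utensil tube, at the centre of its underside.
- spatula: The same spatula, at the lower end of its handle.
- peeler: Bystander: kitchen peeler, black handle, 170 x 25 x 18 mm, lying near the front edge; leave it where it is.
- teaspoon: Bystander: steel teaspoon, 132 x 26 x 9 mm, lying near the front edge; leave it where it is.
- garlic: Bystander: head of garlic, about 60 mm across, 58 mm high, at the back left; leave it where it is.
- mandarin: Bystander: mandarin, 58 mm across, 52 mm high, at the left; leave it where it is.
- tea_glass: Bystander: clear waisted tea glass, 65 mm across, 84 mm high, at the back right; leave it where it is.
Things that resemble listed ones, but are neither listed nor needed, are in the scene too. What is shaped like the jar_2 but yellow is not meant.

How it is judged:
By the outcome, as a careful person would: the job done as asked, in the order asked, and still so for the second after the job is handed in, with the robot touching nothing.
Of jar_0, jar_1, jar_2, jar_3, jar_4 only 3 to 5 are there at a start; the rules pass over those that are not, and their reading is None.
At some moment in a run one of tube may be knocked a few centimetres aside while the robot is not near it.
It also fails if it takes over 210 s, if anything falls off the work surface, if the arm or the gripper's body presses on something with over 40 N, if the wrist force passes 120 N, or if a joint passes its speed limit or range.

## Working session

There is one attempt and no reset: what is moved stays moved. The work goes in short steps, Python scripts to look and compute and a shell command to move; the robot and the scene stay as the last step left them, time stands still between calls to the robot, and variables do not carry over. Pictures are saved under pics/ and viewed, at most 14 in all, crops included, and the job is handed in when it is done.

```bash
ls; mkdir -p pics; cat > h.py <<'E'
import numpy as np, cv2
from scipy.spatial.transform import Rotation as R
from cell import manip, vision, job_done
def rot(q): return R.from_quat([q[1],q[2],q[3],q[0]])
def rays(s,uv):
    K=np.array([[s['fx'],0,s['cx']],[0,s['fy'],s['cy']],[0,0,1.]])
    p=cv2.undistortPoints(np.array(uv,float).reshape(-1,1,2),K,np.array([s['k1'],0,0,0.])).reshape(-1,2)
    return np.c_[p,np.ones(len(p))]
def at_z(s,uv,z):
    d=rot(s['orientation']).apply(rays(s,uv)); o=np.array(s['origin'])
    return o+d*((z-o[2])/d[:,2])[:,None]
def pts(s,mask):
    v,u=np.nonzero(mask&(s['depth']>0)); d=s['depth'][v,u]
    return rot(s['orientation']).apply(rays(s,np.c_[u,v])*d[:,None])+np.array(s['origin'])
def save(s,name): cv2.imwrite(f'pics/{name}.png',s['color'][:,:,::-1])
def st():
    t=manip.get_state(); r=rot(t['orientation']).as_matrix()
    print('t',round(t['clock'],2),'tcp',np.round(t['tcp_pos'],4),'x',np.round(r[:,0],3),'y',np.round(r[:,1],3),'z',np.round(r[:,2],3),'F',np.round(t['ft_force'],1),'w',round(t['gripper_width'],4),'g',round(t['grip_force'],1),'j',np.round(t['joints'],2))
    return t
E
python3 - <<'E'
from h import *
st()
S={c:vision.snapshot(c) for c in('top','scene')}
for c in S: save(S[c],c+'0'); print(c,np.round(S[c]['origin'],3),np.round(rot(S[c]['orientation']).as_matrix(),2).tolist())
zs={'lane_end':.006,'stop_grip':.086,'well':.006,'tube_mouth':.08,'jar_0_mid':.053,'jar_0':0,'spatula_blade':.17,'tube':0,'peeler':.0,'teaspoon':0,'garlic':0,'mandarin':0,'tea_glass':0}
for n,z in zs.items():
    for c in S:
        for m in vision.mark_of(n,c)[:7]:
            print(n,c,np.round(m['centre']),round(m['confidence'],2),np.round(at_z(S[c],[m['centre']],z)[0],3))
E
python3 -c "
import cv2,numpy as np
a=[cv2.imread(f'pics/{c}0.png') for c in('top','scene')]
for c,i in zip('ts',a): cv2.imwrite(f'pics/{c}0b.png',cv2.resize(i,(800,600)))"
```

```text
pics
t 0.0 tcp [ 0.1713 -0.5483  0.2304] x [0.955 0.298 0.   ] y [ 0.298 -0.955 -0.002] z [-0.     0.002 -1.   ] F [-0.9  0.   0.4] w 0.0853 g 0.0 j [-1.39  0.28  1.51 -0.    1.36 -0.12]
top [0.315 0.016 1.213] [[0.01, -0.98, 0.19], [-1.0, -0.01, 0.0], [-0.0, -0.19, -0.98]]
scene [-0.734 -0.785  0.964] [[0.53, -0.41, 0.74], [-0.84, -0.26, 0.47], [0.0, -0.87, -0.49]]
lane_end top [315. 182.] 0.95 [ 0.561 -0.151  0.006]
lane_end scene [298. 232.] 0.71 [ 0.558 -0.158  0.006]
stop_grip top [298. 181.] 0.65 [ 0.547 -0.087  0.086]
stop_grip top [244. 209.] 0.3 [0.459 0.077 0.086]
stop_grip scene [278. 207.] 0.49 [ 0.551 -0.078  0.086]
well top [332. 182.] 0.94 [ 0.561 -0.205  0.006]
well top [295. 182.] 0.41 [ 0.561 -0.084  0.006]
well top [166. 152.] 0.4 [0.659 0.345 0.006]
well scene [308. 236.] 0.84 [ 0.554 -0.198  0.006]
well scene [252. 223.] 0.25 [0.518 0.01  0.006]
tube_mouth top [359. 224.] 0.58 [ 0.42  -0.271  0.08 ]
tube_mouth scene [313. 246.] 0.95 [ 0.415 -0.281  0.08 ]
jar_0_mid top [302. 212.] 0.78 [ 0.455 -0.103  0.053]
jar_0_mid top [353. 224.] 0.43 [ 0.422 -0.259  0.053]
j
[... 1046 characters left out ...]
.71 [0.362 0.046 0.   ]
peeler top [278. 213.] 0.61 [ 0.461 -0.031  0.   ]
peeler scene [224. 242.] 0.56 [0.375 0.034 0.   ]
teaspoon top [319. 184.] 0.7 [ 0.558 -0.163  0.   ]
teaspoon top [202. 237.] 0.5 [0.379 0.215 0.   ]
teaspoon scene [274. 244.] 0.3 [ 0.457 -0.116  0.   ]
garlic top [163. 151.] 0.63 [0.664 0.357 0.   ]
garlic scene [272. 232.] 0.72 [ 0.514 -0.077  0.   ]
mandarin top [158. 192.] 0.73 [0.525 0.366 0.   ]
mandarin scene [176. 197.] 0.53 [0.523 0.371 0.   ]
tea_glass top [360. 154.] 0.81 [ 0.662 -0.304  0.   ]
tea_glass top [365. 217.] 0.42 [ 0.449 -0.31   0.   ]
tea_glass top [281. 219.] 0.32 [ 0.44  -0.039  0.   ]
tea_glass scene [349. 234.] 0.66 [ 0.653 -0.313  0.   ]
```

View pics/t0b.png

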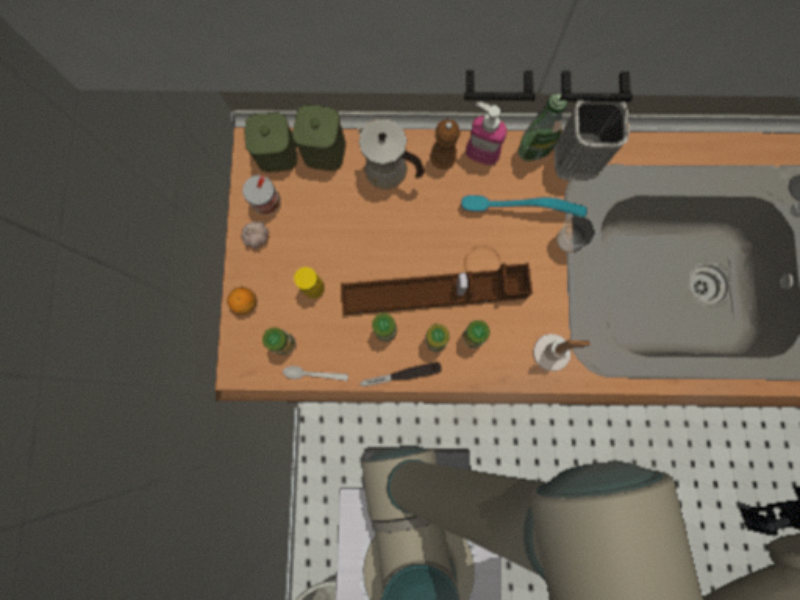

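View pics/s0b.png

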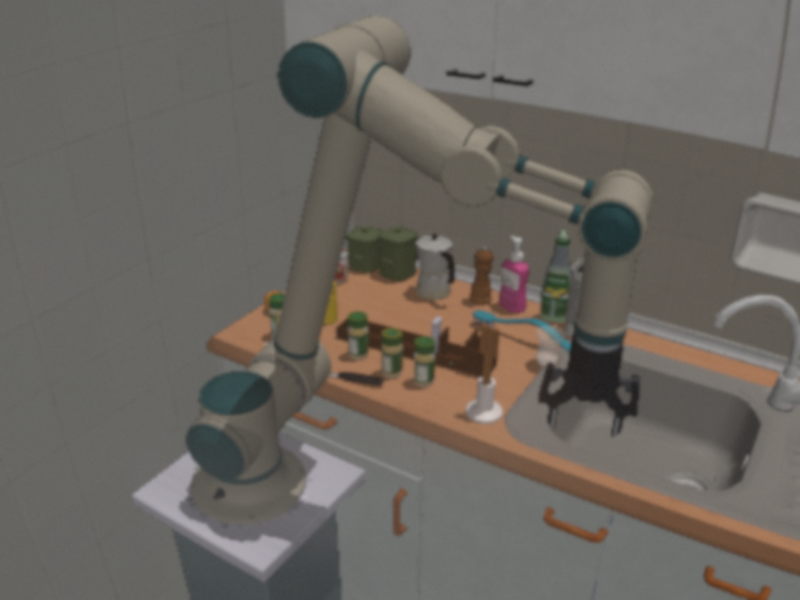

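The top view shows four green jars (384,326), (437,336), (478,332) and (277,340), plus a yellow decoy at (308,282). It also shows the caddy from (345,300) to (530,280), the stop near (462,285), and the tube with its spatula at (550,350). The scene view agrees. Next I'll measure with depth.

```bash
python3 - <<'E'
from h import *
for c in('top','scene'):
    s=vision.snapshot(c)
    hsv=cv2.cvtColor(s['color'],cv2.COLOR_RGB2HSV)
    v,u=np.mgrid[0:384,0:512]
    P=np.zeros((384,512,3)); m=s['depth']>0; P[m]=pts(s,m)
    ws=(P[...,0]>.3)&(P[...,0]<.62)&(P[...,1]>-.4)&(P[...,1]<.45)
    z=P[...,2]
    print(c,'table z',np.round(np.percentile(z[ws&(z<.02)],[5,50,95]),4))
    g=ws&(z>.09)&(z<.118)
    n,l,stt,ce=cv2.connectedComponentsWithStats(g.astype(np.uint8),connectivity=4)
    for i in range(1,n):
        if stt[i,4]>15:
            q=P[l==i]; print('z~.106',stt[i,4],np.round(ce[i]),np.round(q.mean(0),4),np.round(np.ptp(q,0),3),'hue',np.median(hsv[l==i],0))
    g=(P[...,0]>.5)&(P[...,0]<.62)&(P[...,1]>-.25)&(P[...,1]<.22)&(z>.02)&(z<.04)
    r=cv2.minAreaRect(P[g][:,:2].astype(np.float32)*1000); print('rail rect',r,np.round(cv2.boxPoints(r)))
    for lo,hi in((.06,.075),(.075,.09),(.09,.11)):
        g=(P[...,0]>.5)&(P[...,0]<.62)&(P[...,1]>-.25)&(P[...,1]<.22)&(z>lo)&(z<hi)
        if g.sum()>3: print(lo,g.sum(),np.round(np.percentile(P[g],[2,50,98],axis=0),3).tolist())
    g=ws&(P[...,1]<-.2)&(P[...,0]<.5)&(z>.1); print('spat',np.round(np.percentile(P[g],[2,50,98],axis=0),3).tolist())
    g=ws&(P[...,1]<-.2)&(P[...,0]<.5)&(z>.03)&(z<.09); print('tube',np.round(np.percentile(P[g],[2,50,98],axis=0),3).tolist())
E
```

```text
top table z [-0.0391  0.      0.0082]
z~.106 366 [129. 209.] [0.457  0.4196 0.1041] [0.316 0.005 0.028] hue [23.  32.5 73. ]
z~.106 182 [195. 178.] [0.55   0.2249 0.1046] [0.044 0.044 0.018] hue [ 25. 225. 197.]
z~.106 47 [296. 180.] [ 0.5495 -0.0799  0.1001] [0.029 0.012 0.015] hue [ 10.   9. 163.]
z~.106 181 [245. 208.] [0.4609 0.0723 0.1051] [0.042 0.042 0.017] hue [ 42. 136.  98.]
z~.106 186 [306. 212.] [ 0.4499 -0.1078  0.1046] [0.044 0.044 0.019] hue [ 42. 135.  99.]
z~.106 183 [280. 215.] [ 0.4413 -0.0308  0.1047] [0.042 0.042 0.021] hue [ 29. 143. 105.]
z~.106 192 [175. 217.] [0.4318 0.2784 0.1049] [0.042 0.043 0.02 ] hue [ 42.  136.   95.5]
rail rect ((542.624755859375, 0.6282196044921875), (67.05608367919922, 434.9272155761719), 4.593054294586182) [[ 492.  215.]
 [ 527. -219.]
 [ 593. -213.]
 [ 559.  220.]]
0.06 174 [[0.53, -0.219, 0.061], [0.552, -0.175, 0.067], [0.593, 0.212, 0.074]]
0.075 78 [[0.529, -0.17, 0.075], [0.554, -0.162, 0.08], [0.588, 0.213, 0.089]]
0.09 111 [[0.532, -0.086, 0.093], [0.548, 0.206, 0.103], [0.566, 0.219, 0.108]]
spat [[0.416, -0.286, 0.106], [0
[... 644 characters left out ...]
0.1016] [0.048 0.046 0.018] hue [ 45. 106.  85.]
z~.106 36 [311. 238.] [ 0.4178 -0.2716  0.1043] [0.012 0.016 0.026] hue [ 13. 130.  92.]
rail rect ((542.2470703125, -2.9833831787109375), (73.45551300048828, 436.5742492675781), 4.275358200073242) [[ 489.  212.]
 [ 522. -223.]
 [ 595. -218.]
 [ 563.  217.]]
0.06 118 [[0.526, -0.195, 0.06], [0.542, -0.1, 0.066], [0.585, 0.208, 0.074]]
0.075 70 [[0.524, -0.172, 0.075], [0.549, -0.087, 0.079], [0.585, 0.211, 0.089]]
0.09 37 [[0.533, -0.087, 0.09], [0.55, -0.078, 0.097], [0.565, 0.212, 0.103]]
spat [[0.413, -0.289, 0.105], [0.419, -0.271, 0.168], [0.425, -0.251, 0.207]]
tube [[0.402, -0.289, 0.032], [0.411, -0.275, 0.064], [0.429, -0.255, 0.088]]
```

```bash
cat >> h.py <<'E'
def plan(*wps):
    """wps: (x,y,z,yaw_deg of tool x). prints row shares for each chained call"""
    t=manip.get_state(); p=np.array(t['tcp_pos']); r=rot(t['orientation'])
    for w in wps:
        q=np.array(w[:3]); a=np.radians(w[3])
        r2=R.from_matrix(np.array([[np.cos(a),np.sin(a),0],[np.sin(a),-np.cos(a),0],[0,0,-1]]))
        tr=(r.inv()*r2).as_rotvec()/(np.pi/4); sh=r.inv().apply(q-p)/.2
        b=np.r_[tr,sh]; n=max(np.linalg.norm(q-p)/.0625,np.degrees(np.linalg.norm(tr)*np.pi/4)/10.7)
        print(w,np.round(b,3).tolist(),'rows %.1f'%n,'OVER' if abs(b).max()>1 else '')
        p,r=q,r2
def caddy(c='top'):
    s=vision.snapshot(c); P=pts(s,s['depth']>0)
    g=(P[:,0]>.5)&(P[:,0]<.62)&(P[:,1]>-.22)&(P[:,1]<.185)&(P[:,2]>.02)&(P[:,2]<.036)
    return s,P,P[g]
E
python3 - <<'E'
from h import *
s,P,Q=caddy()
for lo in(-.14,):
    g=(Q[:,1]>lo)&(Q[:,1]<.15)
    q=Q[g]; f=np.polyfit(q[:,1],q[:,0],1)
    for side in(1,-1):
        k=side*(q[:,0]-np.polyval(f,q[:,1]))>.015; ff=np.polyfit(q[k][:,1],q[k][:,0],1); print(side,k.sum(),ff, np.polyval(ff,0.))
r=cv2.minAreaRect(Q[:,:2].astype(np.float32)*1000); print(r,cv2.boxPoints(r))
s=vision.snapshot('scene'); c=s['color'][180:270,160:350,::-1]; cv2.imwrite('pics/crop1.png',cv2.resize(c,None,fx=4.2,fy=4.2,interpolation=cv2.INTER_CUBIC))
plan((.27,-.42,.29,60),(.40,-.25,.29,94.6),(.50,-.06,.29,94.6))
E
```

```text
1 197 [-0.09782767  0.56949031] 0.5694903077600976
-1 195 [-0.10092021  0.51391796] 0.5139179625788617
((545.1575317382812, -25.798797607421875), (63.51044464111328, 381.5019226074219), 5.586214542388916) [[ 494.98477  160.9551 ]
 [ 532.12146 -218.735  ]
 [ 595.3303  -212.55269]
 [ 558.1936   167.1374 ]]
(0.27, -0.42, 0.29, 60) [0.0, -0.0, -0.948, 0.662, -0.468, -0.293] rows 4.0 
(0.4, -0.25, 0.29, 94.6) [0.0, 0.0, -0.769, 1.061, 0.138, 0.0] rows 3.4 OVER
(0.5, -0.06, 0.29, 94.6) [0.0, 0.0, 0.0, 0.907, 0.575, 0.0] rows 3.4
```

View pics/crop1.png

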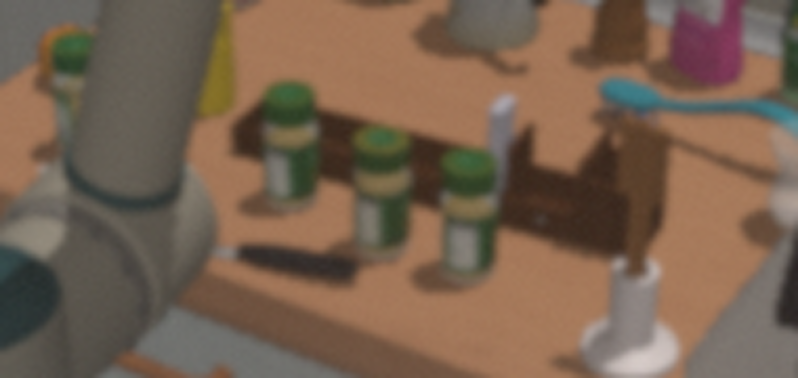

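The crop shows three green-capped jars in front of the caddy. The middle one, at (382,150), has a yellower cap rim, so I'll check it with the wrist camera.

```bash
python3 -m pendant '[[0,0,-0.95,0.66,-0.47,-0.3,-1],[0,0,-0.95,0.66,-0.47,-0.3,-1],[0,0,-0.95,0.66,-0.47,-0.3,-1],[0,0,-0.95,0.66,-0.47,-0.3,-1],[0,0,-0.95,0.66,-0.47,-0.3,-1]]' && python3 -m pendant '[[0,0,-0.79,1,0.14,0,-1],[0,0,-0.79,1,0.14,0,-1],[0,0,-0.79,1,0.14,0,-1],[0,0,-0.79,1,0.14,0,-1],[0,0,-0.79,1,0.14,0,-1]]' && python3 -m pendant '[[0,0,0,0.9,0.57,0,-1],[0,0,0,0.9,0.57,0,-1],[0,0,0,0.9,0.57,0,-1],[0,0,0,0.9,0.57,0,-1],[0,0,0,0.9,0.57,0,-1],[0,0,0,0.9,0.57,0,-1]]'
cat >> h.py <<'E'
def look(name,view=True):
    s=vision.snapshot('wrist')
    if view: cv2.imwrite(f'pics/{name}.png',cv2.resize(s['color'][:,:,::-1],(800,600)))
    P=np.full((384,512,3),np.nan); m=s['depth']>0; P[m]=pts(s,m); return s,P
E
python3 - <<'E'
from h import *
st(); s,P=look('w1'); print(np.round(s['origin'],3),np.round(rot(s['orientation']).as_matrix(),2).tolist())
for c in ((100,100),(256,100),(400,100),(100,300),(256,300),(400,300)): print(c,np.round(P[c[1],c[0]],3))
E
```

```text
clock: 2.22
tcp_pos: [0.2697, -0.4194, 0.2917]
orientation: [0.001, 0.866, 0.5, -0.0]
ft_force: [-0.6, -0.7, 0.8]
gripper_width: 0.0853
grip_force: 0.0
clock: 2.85
tcp_pos: [0.3934, -0.2605, 0.291]
orientation: [-0.0, 0.672, 0.741, -0.001]
ft_force: [0.7, -0.2, 0.1]
gripper_width: 0.0858
grip_force: 0.0
clock: 3.6
tcp_pos: [0.4887, -0.0721, 0.291]
orientation: [0.0, 0.673, 0.74, -0.001]
ft_force: [-0.3, 0.0, -0.5]
gripper_width: 0.0853
grip_force: 0.0
t 3.6 tcp [ 0.4887 -0.0721  0.291 ] x [-0.095  0.995 -0.001] y [ 0.995  0.095 -0.001] z [-0.001 -0.001 -1.   ] F [-0.3  0.  -0.5] w 0.0853 g 0.0 j [-0.29  0.12  1.56 -0.    1.46 -0.38]
[ 0.484 -0.005  0.434] [[1.0, 0.09, 0.02], [0.09, -0.96, -0.27], [-0.0, 0.27, -0.96]]
(100, 100) [ 0.111 -0.036 -0.318]
(256, 100) [ 0.479 -0.004  0.   ]
(400, 100) [0.672 0.016 0.   ]
(100, 300) [ 0.443 -0.064  0.358]
(256, 300) [ 0.507 -0.309  0.003]
(400, 300) [ 0.53  -0.056  0.356]
```

View pics/w1.png

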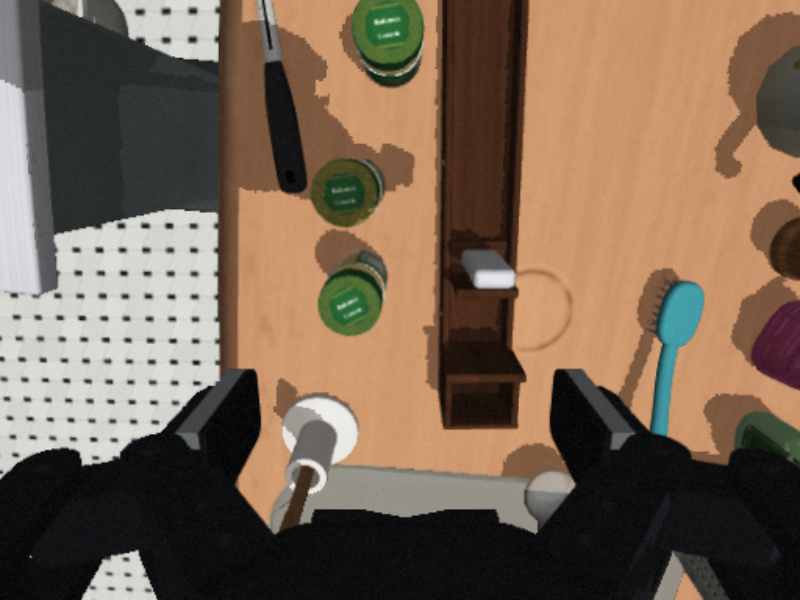

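The wrist view shows two clearly green caps at (388,28) and (350,303). The cap at (347,190) has an olive rim round a green label. The stop's fin is at (487,268) and the end wall at (483,360). I'll measure the lane from this depth image and compare the colours.

```bash
python3 - <<'E'
from h import *
s,P=look('w1b',False); z=P[...,2]
box=(P[...,0]>.48)&(P[...,0]<.64)&(P[...,1]>-.25)&(P[...,1]<.19)
def fit(lo,hi,nm,extra=True):
    g=box&(z>lo)&(z<hi)&extra; q=P[g]; 
    r=cv2.minAreaRect(q[:,:2].astype(np.float32)*1000); print(nm,len(q),np.round(q.mean(0),4),[np.round(x,1) for x in r],np.round(cv2.boxPoints(r)).tolist())
fit(.095,.108,'fin'); fit(.077,.086,'wall',P[...,1]<-.13); fit(.068,.077,'stop',P[...,1]>-.13); fit(.06,.070,'well',P[...,1]<-.15)
g=box&(z>.024)&(z<.034)&(P[...,1]>-.14)&(P[...,1]<.1); q=P[g]; f=np.polyfit(q[:,1],q[:,0],1)
for sd in(1,-1):
    k=sd*(q[:,0]-np.polyval(f,q[:,1]))>.01; print('rail',sd,k.sum(),np.polyfit(q[k][:,1],q[k][:,0],1),np.ptp(q[k][:,1]))
hsv=cv2.cvtColor(s['color'],cv2.COLOR_RGB2HSV)
m=(z>.1)&(z<.11)&(P[...,0]<.5)&(P[...,0]>.4); n,l,S,c=cv2.connectedComponentsWithStats(m.astype(np.uint8))
for i in range(1,n):
    if S[i,4]>100: q=P[l==i]; r=cv2.minEnclosingCircle(q[:,:2].astype(np.float32)*1000); print('jar',S[i,4],np.round(r[0],1),round(r[1],1),np.round(q.mean(0),4),np.median(s['color'][l==i],0),np.median(hsv[l==i],0))
E
```

```text
fin 540 [ 0.5268 -0.0234  0.1023] [array([512.8,  -3.4]), array([ 29.8, 191.9]), np.float64(27.8)] [[455.0, 74.0], [544.0, -95.0], [571.0, -81.0], [481.0, 88.0]]
wall 367 [ 0.5614 -0.1637  0.0812] [array([ 561.7, -163.9]), array([64.2,  9.4]), np.float64(5.2)] [[529.0, -162.0], [530.0, -171.0], [594.0, -166.0], [593.0, -156.0]]
stop 362 [ 0.5494 -0.0847  0.073 ] [array([514. , -23.1]), array([ 45.4, 193.8]), np.float64(28.6)] [[448.0, 51.0], [541.0, -119.0], [580.0, -97.0], [487.0, 73.0]]
well 700 [ 0.5648 -0.1938  0.0656] [array([ 564.1, -189.7]), array([63.5, 59.8]), np.float64(6.2)] [[529.0, -163.0], [536.0, -223.0], [599.0, -216.0], [592.0, -157.0]]
rail 1 958 [-0.09966524  0.57264136] 0.23952776893205857
rail -1 1021 [-0.1073288   0.51659576] 0.23972262840715258
jar 1635 [464.8  72.2] 22.2 [0.4652 0.0702 0.1059] [ 76. 109.  53.] [ 48. 134. 109.]
jar 1449 [445.1 -31.1] 22.5 [ 0.4455 -0.0305  0.1063] [68. 69. 33.] [ 32. 137.  71.]
jar 1294 [ 453.3 -107.4] 22.6 [ 0.4534 -0.1063  0.1061] [ 76. 107.  52.] [ 48. 133. 107.]
```

```bash
python3 - <<'E'
from h import *
plan((.5517,-.0802,.15,95.75),(.5517,-.0802,.072,95.75),(.5351,.0848,.072,95.75),(.5351,.0848,.15,95.75))
E
```

```text
(0.5517, -0.0802, 0.15, 95.75) [-0.001, 0.001, -0.007, -0.071, 0.31, 0.706] rows 2.5 
(0.5517, -0.0802, 0.072, 95.75) [0.0, 0.0, 0.0, 0.0, 0.0, 0.39] rows 1.2 
(0.5351, 0.0848, 0.072, 95.75) [0.0, 0.0, 0.0, 0.829, 0.0, 0.0] rows 2.7 
(0.5351, 0.0848, 0.15, 95.75) [0.0, 0.0, 0.0, 0.0, 0.0, -0.39] rows 1.2
```

```bash
python3 -m pendant '[[0,0,-0.007,-0.071,0.31,0.706,-1],[0,0,-0.007,-0.071,0.31,0.706,-1],[0,0,-0.007,-0.071,0.31,0.706,-1],[0,0,-0.007,-0.071,0.31,0.706,-1],[0,0,-0.007,-0.071,0.31,0.706,-1]]' && python3 -m pendant '[[0,0,0,0,0,0.39,-1],[0,0,0,0,0,0.39,-1],[0,0,0,0,0,0.39,-1],[0,0,0,0,0,0.39,-1]]' && python3 -m pendant '[[0,0,0,0,0,0,0.2],[0,0,0,0,0,0,0.2],[0,0,0,0,0,0,0.4],[0,0,0,0,0,0,1],[0,0,0,0,0,0,1],[0,0,0,0,0,0,1],[0,0,0,0,0,0,1]]'; python3 -c "from h import *;st()"
```

```text
clock: 4.32
tcp_pos: [0.5523, -0.079, 0.1513]
orientation: [0.001, 0.67, 0.742, 0.0]
ft_force: [0.6, 0.4, -0.3]
gripper_width: 0.0853
grip_force: 0.0
clock: 4.82
tcp_pos: [0.5539, -0.0785, 0.0743]
orientation: [0.002, 0.669, 0.743, 0.001]
ft_force: [-0.2, 0.0, 0.4]
gripper_width: 0.0851
grip_force: 0.0
clock: 5.7
tcp_pos: [0.5523, -0.0781, 0.0726]
orientation: [0.0, 0.669, 0.743, 0.0]
ft_force: [-1.7, 0.5, 5.6]
gripper_width: 0.0288
grip_force: 59.4
t 5.7 tcp [ 0.5523 -0.0781  0.0726] x [-0.104  0.995 -0.   ] y [0.995 0.104 0.   ] z [ 0. -0. -1.] F [-1.7  0.5  5.6] w 0.0288 g 59.4 j [-0.27  0.38  1.77 -0.    0.98 -0.37]
```

```bash
python3 -m pendant '[[0,0,0,0.2,0,0,1],[0,0,0,0.4,0,0,1],[0,0,0,0.6,0,0,1],[0,0,0,0.83,0,0,1],[0,0,0,0.83,0,0,1],[0,0,0,0.83,0,0,1]]' && python3 -m pendant '[[0,0,0,0,0,0,-1],[0,0,0,0,0,0,-1],[0,0,0,0,0,0,-1],[0,0,0,0,0,0,-1],[0,0,0,0,0,0,-1]]' && python3 -m pendant '[[0,0,0,0,0,-0.4,-1],[0,0,0,0,0,-1,-1],[0,0,0,0,0,-1,-1],[0,0,0,0,0,-1,-1],[0,0,0,0,0,-1,-1],[0,0,0,0,0,-1,-1]]';python3 - <<'E'
from h import *
st(); s,P=look('w2')
z=P[...,2];box=(P[...,0]>.48)&(P[...,0]<.64)&(P[...,1]>-.05)&(P[...,1]<.19)&(z>.095)&(z<.106)
q=P[box]; print('fin',len(q),np.round(q.mean(0),4),np.round(np.ptp(q,0),3))
m=(z>.1)&(z<.11)&(P[...,0]<.6)&(P[...,0]>.4); n,l,S,c=cv2.connectedComponentsWithStats(m.astype(np.uint8))
for i in range(1,n):
    if S[i,4]>100: q=P[l==i]; print('jar',S[i,4],np.round(q.mean(0),4),np.median(s['color'][l==i],0))
E
```

```text
clock: 6.45
tcp_pos: [0.5353, 0.0878, 0.0727]
orientation: [0.0, 0.669, 0.743, 0.001]
ft_force: [-0.6, 1.2, 5.9]
gripper_width: 0.0293
grip_force: 60.2
clock: 7.08
tcp_pos: [0.5351, 0.0869, 0.072]
orientation: [0.0, 0.669, 0.743, -0.0]
ft_force: [0.7, -0.2, -0.0]
gripper_width: 0.0852
grip_force: 0.1
clock: 7.82
tcp_pos: [0.5337, 0.087, 0.2698]
orientation: [-0.002, 0.669, 0.743, -0.002]
ft_force: [0.3, 0.3, -0.1]
gripper_width: 0.0854
grip_force: 0.0
t 7.83 tcp [0.5337 0.087  0.2698] x [-0.104  0.995  0.   ] y [ 0.995  0.104 -0.004] z [-0.004 -0.    -1.   ] F [ 0.3  0.3 -0.1] w 0.0854 g 0.0 j [ 0.03  0.21  1.5  -0.    1.43 -0.07]
fin 441 [0.5298 0.0854 0.1007] [0.071 0.032 0.011]
jar 2047 [0.5539 0.2251 0.1059] [233. 216.  87.]
jar 1488 [0.4624 0.0744 0.1066] [ 76. 107.  52.]
jar 290 [0.5363 0.0864 0.1014] [223. 220. 225.]
jar 735 [ 0.4542 -0.0283  0.1062] [104. 117.  56.]
jar 854 [ 0.4569 -0.1022  0.1062] [ 69. 107.  52.]
```

View pics/w2.png

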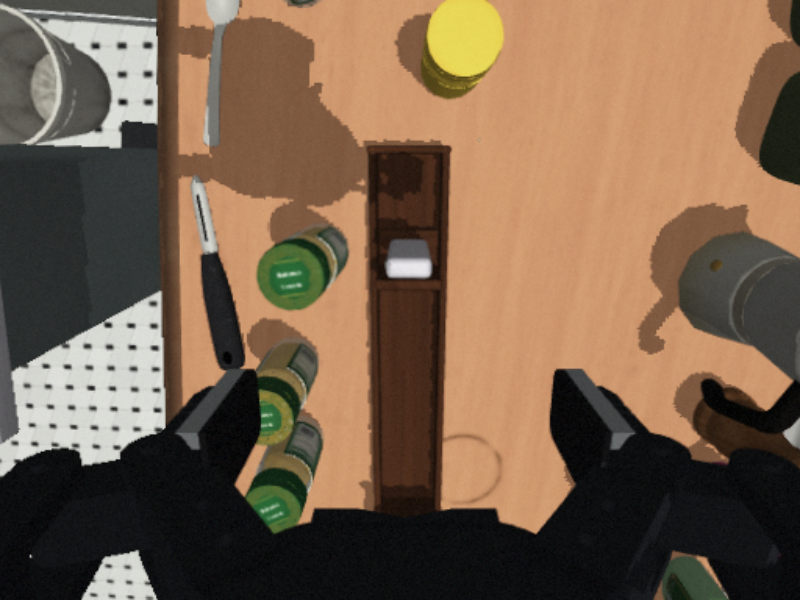

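The yellow jar at (463,45) is yellow all over, so it is the decoy. The stop is now out at about 0.226 m with its fin at (408,262). All four green-capped jars have the same green label, so all four belong in the row.

```bash
cat >> h.py <<'E'
L0=np.array([.5607,-.1598]); D=np.array([-.102,.9948])
def lane(s,z): return (*np.round(L0+D*s,4),z,95.75)
E
python3 - <<'E'
from h import *
J=[(.452,-.107),(.4435,-.0307),(.463,.0722),(.434,.278)]; S=[.027,.0755,.124,.1725]
w=[]
for j,s in zip(J,S):
    w+=[(*j,.2,95.75),(*j,.055,95.75),(*j,.2,95.75),lane(s,.2),lane(s,.0625),lane(s,.2)]
plan((.49,0,.2,95.75),*w)
E
```

```text
(0.49, 0, 0.2, 95.75) [-0.006, -0.0, 0.005, -0.41, -0.261, 0.349] rows 1.9 
(0.452, -0.107, 0.2, 95.75) [0.0, 0.0, 0.0, -0.513, -0.243, 0.0] rows 1.8 
(0.452, -0.107, 0.055, 95.75) [0.0, 0.0, 0.0, 0.0, 0.0, 0.725] rows 2.3 
(0.452, -0.107, 0.2, 95.75) [0.0, 0.0, 0.0, 0.0, 0.0, -0.725] rows 2.3 
(np.float64(0.5579), np.float64(-0.1329), 0.2, 95.75) [0.0, 0.0, 0.0, -0.182, 0.514, 0.0] rows 1.7 
(np.float64(0.5579), np.float64(-0.1329), 0.0625, 95.75) [0.0, 0.0, 0.0, 0.0, 0.0, 0.688] rows 2.2 
(np.float64(0.5579), np.float64(-0.1329), 0.2, 95.75) [0.0, 0.0, 0.0, 0.0, 0.0, -0.688] rows 2.2 
(0.4435, -0.0307, 0.2, 95.75) [0.0, 0.0, 0.0, 0.566, -0.518, 0.0] rows 2.5 
(0.4435, -0.0307, 0.055, 95.75) [0.0, 0.0, 0.0, 0.0, 0.0, 0.725] rows 2.3 
(0.4435, -0.0307, 0.2, 95.75) [0.0, 0.0, 0.0, 0.0, 0.0, -0.725] rows 2.3 
(np.float64(0.553), np.float64(-0.0847), 0.2, 95.75) [0.0, 0.0, 0.0, -0.323, 0.518, 0.0] rows 2.0 
(np.float64(0.553), np.float64(-0.0847), 0.0625, 95.75) [0.0, 0.0, 0.0, 0.0, 0.0, 0.688] rows 2.2 
(np.float64(0.553), np.float64(-0.0847), 0.2, 95.75) [0.0, 0.0, 0.0, 0.0, 0.0, -0.6
[... 347 characters left out ...]
5481), np.float64(-0.0364), 0.0625, 95.75) [0.0, 0.0, 0.0, 0.0, 0.0, 0.688] rows 2.2 
(np.float64(0.5481), np.float64(-0.0364), 0.2, 95.75) [0.0, 0.0, 0.0, 0.0, 0.0, -0.688] rows 2.2 
(0.434, 0.278, 0.2, 95.75) [0.0, 0.0, 0.0, 1.621, -0.41, 0.0] rows 5.4 OVER
(0.434, 0.278, 0.055, 95.75) [0.0, 0.0, 0.0, 0.0, 0.0, 0.725] rows 2.3 
(0.434, 0.278, 0.2, 95.75) [0.0, 0.0, 0.0, 0.0, 0.0, -0.725] rows 2.3 
(np.float64(0.5431), np.float64(0.0118), 0.2, 95.75) [0.0, 0.0, 0.0, -1.379, 0.409, 0.0] rows 4.6 OVER
(np.float64(0.5431), np.float64(0.0118), 0.0625, 95.75) [0.0, 0.0, 0.0, 0.0, 0.0, 0.688] rows 2.2 
(np.float64(0.5431), np.float64(0.0118), 0.2, 95.75) [0.0, 0.0, 0.0, 0.0, 0.0, -0.688] rows 2.2
```

```bash
python3 -m pendant '[[0,0,0,-0.92,-0.505,0.35,-1],[0,0,0,-0.92,-0.505,0.35,-1],[0,0,0,-0.92,-0.505,0.35,-1],[0,0,0,-0.92,-0.505,0.35,-1],[0,0,0,-0.92,-0.505,0.35,-1],[0,0,0,-0.92,-0.505,0.35,-1]]' && python3 -m pendant '[[0,0,0,0,0,0.4,-1],[0,0,0,0,0,0.725,-1],[0,0,0,0,0,0.725,-1],[0,0,0,0,0,0.725,-1],[0,0,0,0,0,0.725,-1]]' && python3 -m pendant '[[0,0,0,0,0,0,0.2],[0,0,0,0,0,0,1],[0,0,0,0,0,0,1],[0,0,0,0,0,0,1],[0,0,0,0,0,0,1],[0,0,0,0,0,0,1],[0,0,0,0,0,0,1]]' && python3 -m pendant '[[0,0,0,0,0,-0.2,1],[0,0,0,0,0,-0.4,1],[0,0,0,0,0,-0.725,1],[0,0,0,0,0,-0.725,1],[0,0,0,0,0,-0.725,1],[0,0,0,0,0,-0.725,1]]';python3 - <<'E'
from h import *
st(); plan(lane(.027,.2))
E
```

```text
clock: 8.62
tcp_pos: [0.4536, -0.1059, 0.2014]
orientation: [-0.001, 0.669, 0.743, 0.0]
ft_force: [0.9, 0.5, 0.8]
gripper_width: 0.0853
grip_force: 0.0
clock: 9.25
tcp_pos: [0.4551, -0.1062, 0.0581]
orientation: [0.001, 0.669, 0.743, 0.0]
ft_force: [0.2, 0.2, -0.2]
gripper_width: 0.0852
grip_force: 0.0
clock: 10.12
tcp_pos: [0.4539, -0.1067, 0.0582]
orientation: [0.001, 0.669, 0.743, 0.0]
ft_force: [-0.5, 0.1, 5.4]
gripper_width: 0.0444
grip_force: 60.1
clock: 10.88
tcp_pos: [0.4523, -0.1059, 0.2003]
orientation: [-0.002, 0.669, 0.743, -0.001]
ft_force: [-0.9, -0.1, -1.2]
gripper_width: 0.0438
grip_force: 61.6
t 10.88 tcp [ 0.4523 -0.1059  0.2003] x [-0.104  0.995  0.002] y [ 0.995  0.104 -0.004] z [-0.004  0.001 -1.   ] F [-0.9 -0.1 -1.2] w 0.0438 g 61.6 j [-0.38  0.13  1.78 -0.    1.24 -0.48]
(np.float64(0.5579), np.float64(-0.1329), 0.2, 95.75) [-0.005, -0.002, 0.005, -0.189, 0.511, -0.001] rows 1.7
```

```bash
python3 -m pendant '[[0,0,0,-0.19,0.51,0,1],[0,0,0,-0.19,0.51,0,1],[0,0,0,-0.19,0.51,0,1],[0,0,0,-0.19,0.51,0,1],[0,0,0,-0.19,0.51,0,1],[0,0,0,-0.19,0.51,0,1]]' && python3 -m pendant '[[0,0,0,0,0,0.3,1],[0,0,0,0,0,0.45,1],[0,0,0,0,0,0.45,1],[0,0,0,0,0,0.45,1],[0,0,0,0,0,0.45,1]]';python3 - <<'E'
from h import *
st(); s,P=look('w3'); z=P[...,2]
g=(z>.14)&(z<.175)&(P[...,1]<-.1)&(P[...,0]>.5); q=P[g]; print('held cap',len(q),np.round(np.nanmean(q,0),4))
g=(z>.024)&(z<.034)&(P[...,1]>-.1)&(P[...,1]<.15)&(P[...,0]>.48)&(P[...,0]<.6); q=P[g]; f=np.polyfit(q[:,1],q[:,0],1); print('rails',len(q),f,[np.polyfit(q[k][:,1],q[k][:,0],1) for k in(q[:,0]-np.polyval(f,q[:,1])>.01,q[:,0]-np.polyval(f,q[:,1])<-.01)])
plan(lane(.027,.12),lane(.027,.065))
E
```

```text
clock: 11.62
tcp_pos: [0.5581, -0.1333, 0.2022]
orientation: [-0.0, 0.669, 0.743, -0.0]
ft_force: [0.4, 0.1, -0.6]
gripper_width: 0.0441
grip_force: 61.7
clock: 12.25
tcp_pos: [0.5603, -0.1341, 0.1141]
orientation: [0.002, 0.669, 0.743, 0.001]
ft_force: [0.3, 0.8, -1.5]
gripper_width: 0.0441
grip_force: 61.7
t 12.25 tcp [ 0.5603 -0.1341  0.1141] x [-0.104  0.995 -0.002] y [0.995 0.104 0.004] z [ 0.004 -0.001 -1.   ] F [ 0.3  0.8 -1.5] w 0.0441 g 61.7 j [-0.36  0.36  1.68 -0.    1.09 -0.46]
held cap 21214 [ 0.5606 -0.1273  0.1635]
rails 2799 [-0.05444373  0.54851015] [array([-0.09692808,  0.57340985]), array([-0.10322635,  0.51776906])]
(np.float64(0.5579), np.float64(-0.1329), 0.12, 95.75) [0.004, 0.002, 0.005, 0.007, -0.011, -0.031] rows 0.1 
(np.float64(0.5579), np.float64(-0.1329), 0.065, 95.75) [0.0, 0.0, 0.0, 0.0, 0.0, 0.275] rows 0.9
```

View pics/w3.png

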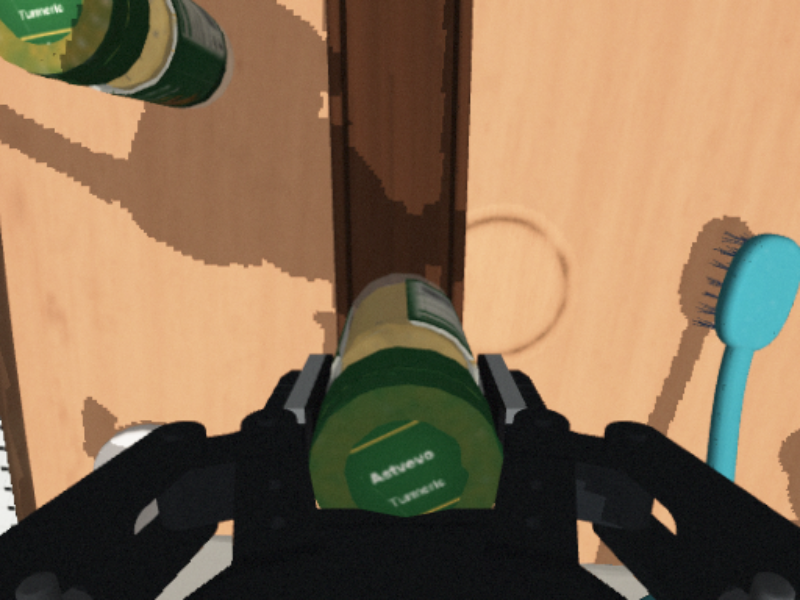

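The picture shows the held jar (405,440, "Turmeric") above the lane, between the rails at about x=330 and x=470. I'll let it settle and correct.

```bash
python3 -m pendant '[[0,0,0,0,0,0,1],[0,0,0,0,0,0,1],[0,0,0,0,0,0,1]]';python3 - <<'E'
from h import *
st(); plan(lane(.027,.115),lane(.027,.065))
E
```

```text
clock: 12.68
tcp_pos: [0.5591, -0.1337, 0.1122]
orientation: [0.0, 0.669, 0.743, 0.0]
ft_force: [-0.2, 0.1, -0.9]
gripper_width: 0.0442
grip_force: 61.7
t 12.68 tcp [ 0.5591 -0.1337  0.1122] x [-0.104  0.995 -0.   ] y [0.995 0.104 0.   ] z [ 0. -0. -1.] F [-0.2  0.1 -0.9] w 0.0442 g 61.7 j [-0.36  0.37  1.69 -0.    1.09 -0.46]
(np.float64(0.5579), np.float64(-0.1329), 0.115, 95.75) [0.0, 0.0, 0.005, 0.004, -0.005, -0.014] rows 0.1 
(np.float64(0.5579), np.float64(-0.1329), 0.065, 95.75) [0.0, 0.0, 0.0, 0.0, 0.0, 0.25] rows 0.8
```

```bash
python3 -m pendant '[[0,0,0,0,-0.004,0.06,1],[0,0,0,0,-0.004,0.12,1],[0,0,0,0,-0.004,0.18,1],[0,0,0,0,-0.004,0.22,1],[0,0,0,0,-0.004,0.237,1],[0,0,0,0,-0.004,0.237,1],[0,0,0,0,-0.004,0.237,1],[0,0,0,0,-0.004,0.237,1]]'; python3 -c "from h import *;st()"
```

```text
clock: 13.68
tcp_pos: [0.5584, -0.1338, 0.0648]
orientation: [0.0, 0.669, 0.743, 0.0]
ft_force: [0.1, -0.0, -1.3]
gripper_width: 0.044
grip_force: 61.8
t 13.68 tcp [ 0.5584 -0.1338  0.0648] x [-0.104  0.995 -0.   ] y [0.995 0.104 0.   ] z [ 0. -0. -1.] F [ 0.1 -0.  -1.3] w 0.044 g 61.8 j [-0.36  0.41  1.75 -0.    0.98 -0.46]
```

```bash
python3 -m pendant '[[0,0,0,0,0,0,0],[0,0,0,0,0,0,-1],[0,0,0,0,0,0,-1],[0,0,0,0,0,0,-1],[0,0,0,0,0,-0.3,-1],[0,0,0,0,0,-0.68,-1],[0,0,0,0,0,-0.68,-1],[0,0,0,0,0,-0.68,-1]]' && python3 -m pendant '[[0,0,0,0.573,-0.513,0,-1],[0,0,0,0.573,-0.513,0,-1],[0,0,0,0.573,-0.513,0,-1],[0,0,0,0.573,-0.513,0,-1],[0,0,0,0.573,-0.513,0,-1],[0,0,0,0.573,-0.513,0,-1]]' && python3 -m pendant '[[0,0,0,0,0,0.3,-1],[0,0,0,0,0,0.715,-1],[0,0,0,0,0,0.715,-1],[0,0,0,0,0,0.715,-1],[0,0,0,0,0,0.715,-1]]' && python3 -m pendant '[[0,0,0,0,0,0,0.2],[0,0,0,0,0,0,1],[0,0,0,0,0,0,1],[0,0,0,0,0,0,1],[0,0,0,0,0,0,1],[0,0,0,0,0,0,1],[0,0,0,0,0,0,1]]' && python3 -m pendant '[[0,0,0,0,0,-0.2,1],[0,0,0,0,0,-0.4,1],[0,0,0,0,0,-0.725,1],[0,0,0,0,0,-0.725,1],[0,0,0,0,0,-0.725,1],[0,0,0,0,0,-0.725,1]]';python3 - <<'E'
from h import *
st(); plan(lane(.0755,.2))
s=vision.snapshot('top'); P=pts(s,s['depth']>0); 
g=(P[:,2]>.1)&(P[:,2]<.125)&(P[:,0]>.5)&(P[:,0]<.6)&(P[:,1]<-.09)&(P[:,1]>-.2); print('jarA',g.sum(),P[g].mean(0))
g=(P[:,2]>.02)&(P[:,2]<.125)&(P[:,0]>.39)&(P[:,0]<.5)&(P[:,1]<-.2)&(P[:,1]>-.4); print('tube',g.sum(),P[g].mean(0))
E
```

```text
clock: 14.68
tcp_pos: [0.5585, -0.1338, 0.2015]
orientation: [0.001, 0.669, 0.743, 0.0]
ft_force: [-0.1, 0.5, -0.7]
gripper_width: 0.0851
grip_force: 0.0
clock: 15.42
tcp_pos: [0.4451, -0.0311, 0.2]
orientation: [-0.0, 0.67, 0.743, -0.0]
ft_force: [0.6, 0.4, -0.6]
gripper_width: 0.0855
grip_force: 0.0
clock: 16.05
tcp_pos: [0.4457, -0.031, 0.0584]
orientation: [0.001, 0.67, 0.743, 0.0]
ft_force: [0.5, -0.5, 0.3]
gripper_width: 0.0858
grip_force: 0.0
clock: 16.92
tcp_pos: [0.4448, -0.0306, 0.0588]
orientation: [0.001, 0.669, 0.743, 0.0]
ft_force: [-0.5, -0.4, 5.8]
gripper_width: 0.0439
grip_force: 60.3
clock: 17.68
tcp_pos: [0.4428, -0.0301, 0.2009]
orientation: [-0.002, 0.669, 0.743, -0.001]
ft_force: [-0.6, -0.3, -2.0]
gripper_width: 0.0439
grip_force: 61.9
t 17.68 tcp [ 0.4428 -0.0301  0.2009] x [-0.104  0.995  0.001] y [ 0.995  0.104 -0.004] z [-0.004  0.001 -1.   ] F [-0.6 -0.3 -2. ] w 0.0439 g 61.9 j [-0.22  0.1   1.81 -0.    1.23 -0.33]
(np.float64(0.553), np.float64(-0.0847), 0.2, 95.75) [-0.005, -0.001, 0.005, -0.329, 0.52, 0.002] rows 2.0 
jarA 0 [nan nan nan]
tube 137 [ 0.41797691 -0.26328665  0.06711427]<stdin>:4: RuntimeWarning: Mean of empty slice.
  ret = um.true_divide(
```

```bash
python3 -m pendant '[[0,0,0.005,-0.329,0.52,0,1],[0,0,0.005,-0.329,0.52,0,1],[0,0,0.005,-0.329,0.52,0,1],[0,0,0.005,-0.329,0.52,0,1],[0,0,0.005,-0.329,0.52,0,1],[0,0,0.005,-0.329,0.52,0,1]]' && python3 -m pendant '[[0,0,0,0,0,0.2,1],[0,0,0,0,0,0.4,1],[0,0,0,0,0,0.4,1],[0,0,0,0,0,0.4,1],[0,0,0,0,0,0.4,1],[0,0,0,0,0,0.4,1]]';python3 - <<'E'
from h import *
st(); plan(lane(.0755,.12),lane(.0755,.0655))
s=vision.snapshot('top'); P=pts(s,s['depth']>0); 
for c in('top','scene'):
    s=vision.snapshot(c);P=pts(s,s['depth']>0); 
    g=(P[:,2]>.085)&(P[:,2]<.125)&(P[:,0]>.5)&(P[:,0]<.6)&(P[:,1]<-.095)&(P[:,1]>-.2); print('jarA',c,g.sum(),np.round(np.percentile(P[g],[5,50,95],axis=0),3).tolist() if g.any() else '')
E
```

```text
clock: 18.48
tcp_pos: [0.5536, -0.0845, 0.2029]
orientation: [-0.0, 0.671, 0.742, -0.0]
ft_force: [-0.2, -0.0, -1.8]
gripper_width: 0.0441
grip_force: 62.0
clock: 19.23
tcp_pos: [0.5554, -0.0853, 0.1242]
orientation: [0.001, 0.671, 0.742, 0.001]
ft_force: [-0.1, 0.1, -1.3]
gripper_width: 0.0441
grip_force: 62.0
t 19.23 tcp [ 0.5554 -0.0853  0.1242] x [-0.1    0.995 -0.001] y [0.995 0.1   0.003] z [ 0.003 -0.001 -1.   ] F [-0.1  0.1 -1.3] w 0.0441 g 62.0 j [-0.28  0.34  1.7  -0.    1.1  -0.38]
(np.float64(0.553), np.float64(-0.0847), 0.12, 95.75) [0.003, 0.001, -0.0, 0.004, -0.012, 0.021] rows 0.1 
(np.float64(0.553), np.float64(-0.0847), 0.0655, 95.75) [0.0, 0.0, 0.0, 0.0, 0.0, 0.272] rows 0.9 
jarA top 137 [[0.534, -0.154, 0.098], [0.547, -0.139, 0.111], [0.569, -0.121, 0.114]]
jarA scene 215 [[0.531, -0.156, 0.087], [0.543, -0.128, 0.107], [0.568, -0.097, 0.12]]
```

```bash
python3 -m pendant '[[0,0,0,0,-0.004,0.06,1],[0,0,0,0,-0.004,0.12,1],[0,0,0,0,-0.004,0.18,1],[0,0,0,0,-0.004,0.24,1],[0,0,0,0,-0.004,0.282,1],[0,0,0,0,-0.004,0.282,1],[0,0,0,0,-0.004,0.282,1],[0,0,0,0,-0.004,0.282,1]]'; python3 - <<'E'
from h import *
st()
E
```

```text
clock: 20.38
tcp_pos: [0.5539, -0.0852, 0.0664]
orientation: [0.0, 0.671, 0.742, 0.0]
ft_force: [0.5, -0.4, -1.3]
gripper_width: 0.0439
grip_force: 62.0
t 20.38 tcp [ 0.5539 -0.0852  0.0664] x [-0.1    0.995 -0.   ] y [0.995 0.1   0.   ] z [ 0. -0. -1.] F [ 0.5 -0.4 -1.3] w 0.0439 g 62.0 j [-0.28  0.39  1.77 -0.    0.97 -0.38]
```

```bash
python3 -m pendant '[[0,0,0,0,0,0.005,1],[0,0,0,0,0,0.005,0],[0,0,0,0,0,0.005,-1],[0,0,0,0,0,0.005,-1],[0,0,0,0,0,0.005,-1],[0,0,0,0,0,-0.3,-1],[0,0,0,0,0,-0.68,-1],[0,0,0,0,0,-0.68,-1]]' && python3 -m pendant '[[0,0,0,0,0,0,-1],[0,0,0,0.828,-0.366,0,-1],[0,0,0,0.828,-0.366,0,-1],[0,0,0,0.828,-0.366,0,-1],[0,0,0,0.828,-0.366,0,-1],[0,0,0,0.828,-0.366,0,-1],[0,0,0,0.828,-0.366,0,-1]]' && python3 -m pendant '[[0,0,0,0,0,0.3,-1],[0,0,0,0,0,0.72,-1],[0,0,0,0,0,0.72,-1],[0,0,0,0,0,0.72,-1],[0,0,0,0,0,0.72,-1]]' && python3 -m pendant '[[0,0,0,0,0,0,0.2],[0,0,0,0,0,0,1],[0,0,0,0,0,0,1],[0,0,0,0,0,0,1],[0,0,0,0,0,0,1],[0,0,0,0,0,0,1],[0,0,0,0,0,0,1]]' && python3 -m pendant '[[0,0,0,0,0,-0.2,1],[0,0,0,0,0,-0.4,1],[0,0,0,0,0,-0.725,1],[0,0,0,0,0,-0.725,1],[0,0,0,0,0,-0.725,1],[0,0,0,0,0,-0.725,1]]';python3 - <<'E'
from h import *
st(); plan(lane(.124,.2))
for c in('top','scene'):
    s=vision.snapshot(c);P=pts(s,s['depth']>0); 
    for lo,hi in((-.2,-.11),(-.11,-.05)):
        g=(P[:,2]>.106)&(P[:,2]<.118)&(P[:,0]>.5)&(P[:,0]<.6)&(P[:,1]<hi)&(P[:,1]>lo); print('jar',c,g.sum(),np.round(np.percentile(P[g],[3,50,97],axis=0),3).tolist() if g.any() else '')
E
```

```text
clock: 21.38
tcp_pos: [0.5564, -0.0858, 0.2073]
orientation: [0.004, 0.671, 0.742, 0.002]
ft_force: [0.6, -0.1, -0.2]
gripper_width: 0.0853
grip_force: 0.0
clock: 22.25
tcp_pos: [0.4648, 0.0713, 0.2014]
orientation: [-0.0, 0.671, 0.741, -0.001]
ft_force: [-0.4, 0.1, 0.2]
gripper_width: 0.0855
grip_force: 0.0
clock: 22.88
tcp_pos: [0.4638, 0.0715, 0.0584]
orientation: [-0.001, 0.671, 0.741, -0.001]
ft_force: [-1.8, -0.7, -1.5]
gripper_width: 0.0853
grip_force: 1.3
clock: 23.75
tcp_pos: [0.4655, 0.0724, 0.0597]
orientation: [0.001, 0.671, 0.742, 0.001]
ft_force: [-0.8, -0.6, 5.1]
gripper_width: 0.0441
grip_force: 60.0
clock: 24.5
tcp_pos: [0.463, 0.0724, 0.2016]
orientation: [-0.001, 0.671, 0.742, -0.001]
ft_force: [0.2, 0.2, -2.0]
gripper_width: 0.0438
grip_force: 61.6
t 24.5 tcp [0.463  0.0724 0.2016] x [-0.1    0.995  0.   ] y [ 0.995  0.1   -0.004] z [-0.004 -0.    -1.   ] F [ 0.2  0.2 -2. ] w 0.0438 g 61.6 j [ 0.01  0.14  1.77 -0.    1.24 -0.09]
(np.float64(0.5481), np.float64(-0.0364), 0.2, 95.75) [-0.005, -0.0, -0.0, -0.584, 0.369, 0.006] rows 2.2 
jar top 168 [[0.535, -0.154, 0.108], [0.555, -0.136, 0.111], [0.574, -0.118, 0.115]]
jar top 172 [[0.531, -0.103, 0.107], [0.55, -0.085, 0.112], [0.57, -0.067, 0.116]]
jar scene 79 [[0.532, -0.155, 0.106], [0.551, -0.135, 0.109], [0.572, -0.116, 0.114]]
jar scene 74 [[0.528, -0.103, 0.107], [0.547, -0.085, 0.11], [0.571, -0.065, 0.113]]
```

```bash
python3 -m pendant '[[0,0,0,-0.584,0.373,0,1],[0,0,0,-0.584,0.373,0,1],[0,0,0,-0.584,0.373,0,1],[0,0,0,-0.584,0.373,0,1],[0,0,0,-0.584,0.373,0,1],[0,0,0,-0.584,0.373,0,1],[0,0,0,-0.584,0.373,0,1]]' && python3 -m pendant '[[0,0,0,0,0,0.2,1],[0,0,0,0,0,0.4,1],[0,0,0,0,0,0.4,1],[0,0,0,0,0,0.4,1],[0,0,0,0,0,0.4,1],[0,0,0,0,0,0.4,1],[0,0,0,0,0,0.4,1],[0,0,0,0,0,0.4,1]]';python3 - <<'E'
from h import *
st(); plan(lane(.124,.12),lane(.124,.0663))
E
```

```text
clock: 25.48
tcp_pos: [0.5498, -0.0355, 0.2036]
orientation: [0.0, 0.67, 0.742, 0.0]
ft_force: [0.2, -0.4, -1.2]
gripper_width: 0.0439
grip_force: 61.5
clock: 26.48
tcp_pos: [0.5504, -0.0365, 0.1236]
orientation: [0.0, 0.671, 0.742, 0.0]
ft_force: [0.1, -0.3, -0.6]
gripper_width: 0.0439
grip_force: 61.5
t 26.48 tcp [ 0.5504 -0.0365  0.1236] x [-0.1    0.995 -0.   ] y [0.995 0.1   0.   ] z [ 0. -0. -1.] F [ 0.1 -0.3 -0.6] w 0.0439 g 61.5 j [-0.19  0.32  1.72 -0.    1.1  -0.29]
(np.float64(0.5481), np.float64(-0.0364), 0.12, 95.75) [0.001, 0.0, -0.0, 0.002, -0.011, 0.018] rows 0.1 
(np.float64(0.5481), np.float64(-0.0364), 0.0663, 95.75) [0.0, 0.0, 0.0, 0.0, 0.0, 0.268] rows 0.9
```

```bash
python3 -m pendant '[[0,0,0,0,-0.009,0,1],[0,0,0,0,-0.009,0.06,1],[0,0,0,0,-0.009,0.12,1],[0,0,0,0,-0.009,0.18,1],[0,0,0,0,-0.009,0.24,1],[0,0,0,0,-0.009,0.288,1],[0,0,0,0,-0.009,0.288,1],[0,0,0,0,-0.009,0.288,1]]'; python3 - <<'E'
from h import *
st()
s=vision.snapshot('top'); P=pts(s,s['depth']>0); g=(P[:,2]>.1)&(P[:,2]<.112)&(P[:,0]<.47)&(P[:,0]>.4)&(P[:,1]>.24)&(P[:,1]<.32); print(g.sum(),P[g].mean(0))
plan((.5485,-.036,.2,95.75),(.49,.12,.2,95.75),(.435,.278,.2,95.75),(.435,.278,.057,95.75))
E
```

```text
clock: 27.48
tcp_pos: [0.5486, -0.0366, 0.0654]
orientation: [0.0, 0.671, 0.742, 0.0]
ft_force: [0.8, -1.0, -1.5]
gripper_width: 0.0441
grip_force: 61.0
t 27.48 tcp [ 0.5486 -0.0366  0.0654] x [-0.1    0.995 -0.   ] y [0.995 0.1   0.   ] z [ 0. -0. -1.] F [ 0.8 -1.  -1.5] w 0.0441 g 61.0 j [-0.19  0.38  1.8  -0.    0.96 -0.29]
175 [0.43237739 0.27974923 0.1051639 ]
(0.5485, -0.036, 0.2, 95.75) [0.0, 0.0, -0.0, 0.003, 0.0, -0.673] rows 2.2 
(0.49, 0.12, 0.2, 95.75) [0.0, 0.0, 0.0, 0.805, -0.213, 0.0] rows 2.7 
(0.435, 0.278, 0.2, 95.75) [0.0, 0.0, 0.0, 0.814, -0.194, 0.0] rows 2.7 
(0.435, 0.278, 0.057, 95.75) [0.0, 0.0, 0.0, 0.0, 0.0, 0.715] rows 2.3
```

```bash
python3 -m pendant '[[0,0,0,0,0,0,0],[0,0,0,0,0,0,-1],[0,0,0,0,0,0,-1],[0,0,0,0,0,0,-1],[0,0,0,0,0,-0.3,-1],[0,0,0,0,0,-0.68,-1],[0,0,0,0,0,-0.68,-1],[0,0,0,0,0,-0.68,-1]]' && python3 -m pendant '[[0,0,0,0.4,-0.1,0,-1],[0,0,0,0.805,-0.213,0,-1],[0,0,0,0.805,-0.213,0,-1],[0,0,0,0.805,-0.213,0,-1]]' && python3 -m pendant '[[0,0,0,0.814,-0.194,0,-1],[0,0,0,0.814,-0.194,0,-1],[0,0,0,0.814,-0.194,0,-1],[0,0,0,0.814,-0.194,0,-1],[0,0,0,0.814,-0.194,0,-1],[0,0,0,0.814,-0.194,0,-1],[0,0,0,0.814,-0.194,0,-1],[0,0,0,0.814,-0.194,0,-1]]' && python3 - <<'E'
from h import *
st(); s,P=look('w4'); z=P[...,2]
g=(z>.1)&(z<.112)&(P[...,0]<.48)&(P[...,0]>.4)&(P[...,1]>.24)&(P[...,1]<.32); print(g.sum(),P[g].mean(0))
s=vision.snapshot('top'); P=pts(s,s['depth']>0)
for lo,hi in((-.2,-.11),(-.11,-.06),(-.06,0)):
        g=(P[:,2]>.106)&(P[:,2]<.118)&(P[:,0]>.5)&(P[:,0]<.6)&(P[:,1]<hi)&(P[:,1]>lo); print('jar',g.sum(),np.round(np.percentile(P[g],[3,50,97],axis=0),3).tolist() if g.any() else '')
plan((.4355,.2785,.057,95.75))
E
```

```text
clock: 28.52
tcp_pos: [0.5488, -0.0366, 0.2024]
orientation: [0.001, 0.671, 0.742, 0.0]
ft_force: [-0.2, 0.4, -0.2]
gripper_width: 0.0855
grip_force: 0.0
clock: 29.02
tcp_pos: [0.4871, 0.1215, 0.1992]
orientation: [-0.002, 0.669, 0.743, -0.002]
ft_force: [1.6, -0.9, -0.7]
gripper_width: 0.0851
grip_force: 0.0
clock: 30.02
tcp_pos: [0.4355, 0.2768, 0.2017]
orientation: [0.0, 0.671, 0.741, -0.0]
ft_force: [0.3, 0.3, -0.5]
gripper_width: 0.0854
grip_force: 0.0
t 30.02 tcp [0.4355 0.2768 0.2017] x [-0.099  0.995 -0.   ] y [0.995 0.099 0.   ] z [ 0. -0. -1.] F [ 0.3  0.3 -0.5] w 0.0854 g 0.0 j [ 0.43  0.21  1.68 -0.    1.26  0.33]
2464 [0.43495336 0.28206087 0.10609742]
jar 173 [[0.535, -0.154, 0.107], [0.554, -0.135, 0.111], [0.574, -0.115, 0.115]]
jar 174 [[0.531, -0.105, 0.107], [0.55, -0.085, 0.112], [0.571, -0.067, 0.115]]
jar 173 [[0.525, -0.055, 0.107], [0.545, -0.037, 0.111], [0.564, -0.016, 0.114]]
(0.4355, 0.2785, 0.057, 95.75) [0.0, 0.0, -0.001, 0.007, 0.002, 0.724] rows 2.3
```

```bash
python3 -m pendant '[[0,0,0,0.015,0,0.3,-1],[0,0,0,0.015,0,0.72,-1],[0,0,0,0.015,0,0.72,-1],[0,0,0,0.015,0,0.72,-1],[0,0,0,0.015,0,0.72,-1],[0,0,0,0.015,0,0.72,-1]]' && python3 -m pendant '[[0,0,0,0,0,0,0.2],[0,0,0,0,0,0,1],[0,0,0,0,0,0,1],[0,0,0,0,0,0,1],[0,0,0,0,0,0,1],[0,0,0,0,0,0,1],[0,0,0,0,0,0,1]]' && python3 -m pendant '[[0,0,0,0,0,-0.2,1],[0,0,0,0,0,-0.4,1],[0,0,0,0,0,-0.725,1],[0,0,0,0,0,-0.725,1],[0,0,0,0,0,-0.725,1],[0,0,0,0,0,-0.725,1],[0,0,0,0,0,-0.725,1]]';python3 - <<'E'
from h import *
st(); plan((.49,.14,.2,95.75),lane(.1725,.2),lane(.1725,.12))
E
```

```text
clock: 30.88
tcp_pos: [0.436, 0.281, 0.0592]
orientation: [0.001, 0.671, 0.742, 0.002]
ft_force: [0.5, 0.1, -0.9]
gripper_width: 0.0857
grip_force: 0.0
clock: 31.75
tcp_pos: [0.4349, 0.2805, 0.0585]
orientation: [0.0, 0.671, 0.742, 0.0]
ft_force: [-2.0, -1.3, 5.4]
gripper_width: 0.0443
grip_force: 60.6
clock: 32.62
tcp_pos: [0.434, 0.28, 0.201]
orientation: [-0.001, 0.671, 0.742, -0.002]
ft_force: [-0.1, 0.2, -1.6]
gripper_width: 0.0439
grip_force: 61.8
t 32.62 tcp [0.434 0.28  0.201] x [-0.1    0.995 -0.001] y [ 0.995  0.1   -0.003] z [-0.003 -0.002 -1.   ] F [-0.1  0.2 -1.6] w 0.0439 g 61.8 j [ 0.44  0.21  1.67 -0.    1.26  0.34]
(0.49, 0.14, 0.2, 95.75) [-0.004, 0.002, -0.0, -0.724, 0.209, 0.005] rows 2.4 
(np.float64(0.5431), np.float64(0.0118), 0.2, 95.75) [0.0, 0.0, 0.0, -0.664, 0.2, 0.0] rows 2.2 
(np.float64(0.5431), np.float64(0.0118), 0.12, 95.75) [0.0, 0.0, 0.0, 0.0, 0.0, 0.4] rows 1.3
```

```bash
python3 -m pendant '[[0,0,0,-0.724,0.205,0,1],[0,0,0,-0.724,0.205,0,1],[0,0,0,-0.724,0.205,0,1],[0,0,0,-0.724,0.205,0,1]]' && python3 -m pendant '[[0,0,0,-0.664,0.2,0,1],[0,0,0,-0.664,0.2,0,1],[0,0,0,-0.664,0.2,0,1],[0,0,0,-0.664,0.2,0,1],[0,0,0,-0.664,0.2,0,1]]' && python3 -m pendant '[[0,0,0,0,0,0.2,1],[0,0,0,0,0,0.4,1],[0,0,0,0,0,0.4,1],[0,0,0,0,0,0.4,1],[0,0,0,0,0,0.4,1],[0,0,0,0,0,0.4,1],[0,0,0,0,0,0.4,1],[0,0,0,0,0,0.4,1]]';python3 - <<'E'
from h import *
st(); plan(lane(.1725,.0655))
E
```

```text
clock: 33.12
tcp_pos: [0.4904, 0.1388, 0.2017]
orientation: [-0.0, 0.672, 0.74, -0.001]
ft_force: [-0.6, 0.7, -1.7]
gripper_width: 0.0441
grip_force: 61.8
clock: 33.75
tcp_pos: [0.5422, 0.0142, 0.2023]
orientation: [-0.001, 0.67, 0.742, -0.0]
ft_force: [0.7, 0.5, -1.1]
gripper_width: 0.0442
grip_force: 61.7
clock: 34.75
tcp_pos: [0.5433, 0.0122, 0.1229]
orientation: [0.0, 0.671, 0.742, 0.0]
ft_force: [0.6, 0.2, -1.1]
gripper_width: 0.0442
grip_force: 61.8
t 34.75 tcp [0.5433 0.0122 0.1229] x [-0.1    0.995 -0.   ] y [0.995 0.1   0.   ] z [ 0. -0. -1.] F [ 0.6  0.2 -1.1] w 0.0442 g 61.8 j [-0.11  0.31  1.74 -0.    1.09 -0.21]
(np.float64(0.5431), np.float64(0.0118), 0.0655, 95.75) [0.001, 0.0, -0.001, -0.002, -0.001, 0.287] rows 0.9
```

```bash
python3 -m pendant '[[0,0,0,0,0,0.06,1],[0,0,0,0,0,0.12,1],[0,0,0,0,0,0.18,1],[0,0,0,0,0,0.24,1],[0,0,0,0,0,0.287,1],[0,0,0,0,0,0.287,1],[0,0,0,0,0,0.287,1],[0,0,0,0,0,0.287,1]]' && python3 -m pendant '[[0,0,0,0,0,0,0],[0,0,0,0,0,0,-1],[0,0,0,0,0,0,-1],[0,0,0,0,0,0,-1],[0,0,0,0,0,-0.3,-1],[0,0,0,0,0,-0.68,-1],[0,0,0,0,0,-0.68,-1],[0,0,0,0,0,-0.68,-1]]' && python3 -m pendant '[[0,0,0,0.375,-0.003,0,-1],[0,0,0,0.375,-0.003,0,-1],[0,0,0,0.375,-0.003,0,-1],[0,0,0,0.375,-0.003,0,-1],[0,0,0,0.375,-0.003,0,-1],[0,0,0,0.375,-0.003,0,-1]]';python3 - <<'E'
from h import *
st(); s,P=look('w5'); z=P[...,2]
s=vision.snapshot('top'); P=pts(s,s['depth']>0)
for lo,hi in((-.2,-.11),(-.11,-.06),(-.06,-.012),(-.012,.04)):
        g=(P[:,2]>.106)&(P[:,2]<.118)&(P[:,0]>.5)&(P[:,0]<.6)&(P[:,1]<hi)&(P[:,1]>lo); print('jar',g.sum(),np.round(np.percentile(P[g],[3,50,97],axis=0),3).tolist() if g.any() else '')
plan((.5351,.0868,.073,95.75))
E
```

```text
clock: 35.75
tcp_pos: [0.5432, 0.0123, 0.0652]
orientation: [0.0, 0.671, 0.742, 0.0]
ft_force: [0.2, -0.4, -0.7]
gripper_width: 0.0443
grip_force: 61.6
clock: 36.75
tcp_pos: [0.5434, 0.0123, 0.202]
orientation: [0.001, 0.671, 0.742, 0.001]
ft_force: [-0.6, -1.1, -1.1]
gripper_width: 0.0855
grip_force: 0.0
clock: 37.5
tcp_pos: [0.5352, 0.0861, 0.2012]
orientation: [0.0, 0.671, 0.741, -0.0]
ft_force: [-0.3, 0.9, 0.3]
gripper_width: 0.0855
grip_force: 0.0
t 37.5 tcp [0.5352 0.0861 0.2012] x [-0.099  0.995 -0.   ] y [ 0.995  0.099 -0.   ] z [-0. -0. -1.] F [-0.3  0.9  0.3] w 0.0855 g 0.0 j [ 0.03  0.25  1.62 -0.    1.27 -0.07]
jar 171 [[0.535, -0.154, 0.108], [0.554, -0.136, 0.111], [0.573, -0.115, 0.115]]
jar 168 [[0.531, -0.105, 0.107], [0.551, -0.085, 0.111], [0.57, -0.067, 0.115]]
jar 171 [[0.527, -0.055, 0.107], [0.545, -0.037, 0.111], [0.564, -0.016, 0.115]]
jar 173 [[0.521, -0.007, 0.107], [0.539, 0.011, 0.111], [0.56, 0.032, 0.115]]
(0.5351, 0.0868, 0.073, 95.75) [0.0, 0.0, -0.001, 0.002, -0.0, 0.642] rows 2.1
```

View pics/w5.png

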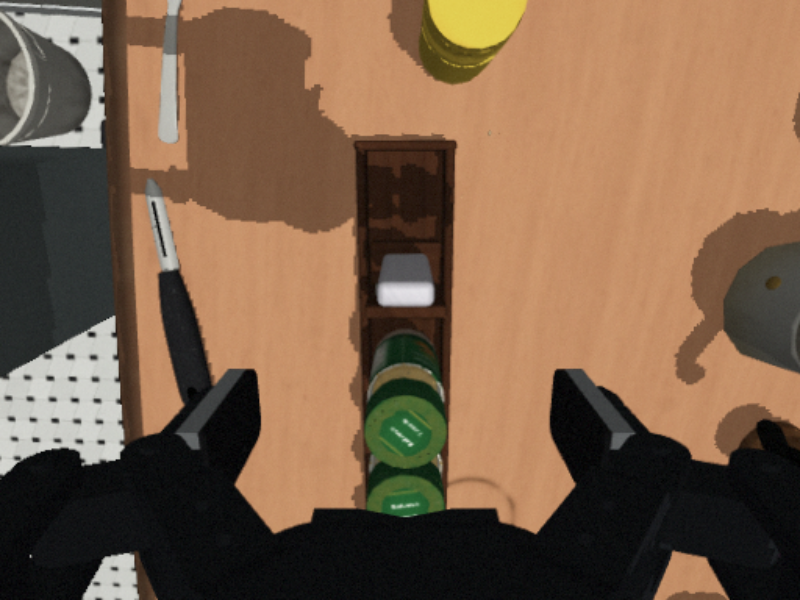

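The four jars stand in the lane; the last two are at (405,420) and (405,490). The fin at (405,280) is centred under the open fingers. Next I'll grip the fin and slide the stop in.

```bash
python3 -m pendant '[[0,0,0,0,0,0.3,-1],[0,0,0,0,0,0.642,-1],[0,0,0,0,0,0.642,-1],[0,0,0,0,0,0.642,-1],[0,0,0,0,0,0.642,-1]]' && python3 -m pendant '[[0,0,0,0,0,0,0.2],[0,0,0,0,0,0,0.4],[0,0,0,0,0,0,1],[0,0,0,0,0,0,1],[0,0,0,0,0,0,1],[0,0,0,0,0,0,1],[0,0,0,0,0,0,1]]' && python3 -m pendant '[[0,0,0,-0.04,0,0,1],[0,0,0,-0.08,0,0,1],[0,0,0,-0.11,0,0,1],[0,0,0,-0.14,0,0,1],[0,0,0,-0.17,0,0,1],[0,0,0,-0.19,0,0,1],[0,0,0,-0.20,0,0,1],[0,0,0,-0.20,0,0,1]]';python3 - <<'E'
from h import *
st(); plan((*(L0+D*.202),.073,95.75))
E
```

```text
clock: 38.22
tcp_pos: [0.5374, 0.0869, 0.0755]
orientation: [0.002, 0.671, 0.742, 0.002]
ft_force: [0.5, -0.9, -0.4]
gripper_width: 0.0851
grip_force: 0.0
clock: 39.1
tcp_pos: [0.5354, 0.0869, 0.0735]
orientation: [0.0, 0.671, 0.742, 0.0]
ft_force: [-0.3, 0.4, 6.4]
gripper_width: 0.029
grip_force: 59.5
clock: 40.1
tcp_pos: [0.5394, 0.0479, 0.0735]
orientation: [-0.0, 0.671, 0.741, 0.001]
ft_force: [-0.3, 2.3, 5.8]
gripper_width: 0.0286
grip_force: 59.6
t 40.1 tcp [0.5394 0.0479 0.0735] x [-0.099  0.995  0.002] y [0.995 0.099 0.001] z [ 0.001  0.002 -1.   ] F [-0.3  2.3  5.8] w 0.0286 g 59.6 j [-0.04  0.36  1.81  0.    0.97 -0.14]
(np.float64(0.540096), np.float64(0.04114960000000001), 0.073, 95.75) [0.001, -0.002, -0.001, -0.034, 0.0, 0.003] rows 0.1
```

```bash
python3 -m pendant '[[0,0,0,-0.005,0,0,1],[0,0,0,-0.01,0,0,1],[0,0,0,-0.01,0,0,1]]'; python3 -m pendant '[[0,0,0,-0.005,0,0,1],[0,0,0,-0.01,0,0,1],[0,0,0,-0.01,0,0,1]]'; python3 -m pendant '[[0,0,0,-0.005,0,0,1],[0,0,0,-0.01,0,0,1],[0,0,0,-0.01,0,0,1]]'
```

```text
clock: 40.48
tcp_pos: [0.5395, 0.0463, 0.0736]
orientation: [-0.0, 0.671, 0.741, 0.001]
ft_force: [-0.6, 4.4, 5.3]
gripper_width: 0.0286
grip_force: 59.6
clock: 40.85
tcp_pos: [0.5397, 0.0444, 0.0735]
orientation: [-0.0, 0.671, 0.741, 0.001]
ft_force: [-0.1, 4.8, 6.2]
gripper_width: 0.0288
grip_force: 59.6
clock: 41.22
tcp_pos: [0.5399, 0.0427, 0.0735]
orientation: [-0.001, 0.671, 0.741, 0.001]
ft_force: [-0.7, 5.0, 5.4]
gripper_width: 0.0289
grip_force: 59.6
```

```bash
for i in 1 2; do :; done; python3 -m pendant '[[0,0,0,-0.005,0,0,1],[0,0,0,-0.01,0,0,1],[0,0,0,-0.01,0,0,1]]'|grep -E 'tcp|ft'; python3 -m pendant '[[0,0,0,-0.005,0,0,1],[0,0,0,-0.005,0,0,1],[0,0,0,-0.005,0,0,1]]'|grep -E 'tcp|ft'; python3 -m pendant '[[0,0,0,-0.005,0,0,1],[0,0,0,-0.005,0,0,1],[0,0,0,-0.005,0,0,1]]'|grep -E 'tcp|ft'
```

```text
tcp_pos: [0.54, 0.0416, 0.0735]
ft_force: [-1.3, 7.4, 5.9]
tcp_pos: [0.54, 0.0414, 0.0735]
ft_force: [-0.3, 10.5, 6.7]
tcp_pos: [0.54, 0.0414, 0.0736]
ft_force: [-0.2, 12.9, 6.6]
```

```bash
python3 -m pendant '[[0,0,0,0,0,0,-1],[0,0,0,0,0,0,-1],[0,0,0,0,0,0,-1],[0,0,0,0,0,0,-1],[0,0,0,0,0,-0.2,-1],[0,0,0,0,0,-0.6,-1],[0,0,0,0,0,-1,-1],[0,0,0,0,0,-1,-1]]'; python3 -m pendant '[[0,0,0,0.3,0,-0.5,-1],[0,0,0,0.3,0,-0.5,-1],[0,0,0,0.3,0,-0.5,-1],[0,0,0,0.3,0,-0.5,-1],[0,0,0,0.3,0,-0.5,-1]]'; python3 - <<'E'
from h import *
st(); look('w6')
for c in('top','scene'):
    s=vision.snapshot(c);P=pts(s,s['depth']>0)
    g=(P[:,2]>.106)&(P[:,2]<.118)&(P[:,0]>.5)&(P[:,0]<.6)&(P[:,1]<.05)&(P[:,1]>-.2); q=(P[g][:,:2]-L0)@D; print('jars s',c,np.round(np.histogram(q,bins=np.arange(-.006,.2,.006))[0]),q.min(),q.max(),'z',np.percentile(P[g][:,2],[5,95]))
    if c=='top':
        g=(P[:,0]>.35)&(P[:,0]<.5)&(P[:,1]<-.18)&(P[:,1]>-.38)
        for lo,hi in((.004,.03),(.07,.086),(.12,.15),(.15,.19),(.19,.22)):
            q=P[g&(P[:,2]>lo)&(P[:,2]<hi)]; print(lo,len(q),np.round(q.mean(0),4) if len(q) else '', np.round(np.percentile(q,[3,97],axis=0),3).tolist() if len(q) else '')
    for n,z in (('tube_mouth',.08),('spatula_blade',.17)):
        for m in vision.mark_of(n,c)[:1]: print(n,c,m['confidence'],at_z(s,[m['centre']],z))
E
```

```text
clock: 43.35
tcp_pos: [0.5412, 0.0368, 0.2767]
orientation: [0.002, 0.671, 0.742, 0.002]
ft_force: [0.5, 0.1, -0.3]
gripper_width: 0.0855
grip_force: 0.0
clock: 43.98
tcp_pos: [0.5335, 0.0962, 0.371]
orientation: [-0.001, 0.671, 0.741, -0.001]
ft_force: [0.4, 0.0, -0.3]
gripper_width: 0.0853
grip_force: 0.0
t 43.98 tcp [0.5335 0.0962 0.371 ] x [-0.099  0.995 -0.   ] y [ 0.995  0.099 -0.004] z [-0.004 -0.001 -1.   ] F [ 0.4  0.  -0.3] w 0.0853 g 0.0 j [ 0.05  0.18  1.29 -0.    1.67 -0.05]
jars s top [ 0 15 23 27 30 28 23 17  8 22 29 28 30 26 21 12 17 27 29 29 28 25 18 11
 21 26 30 27 28 18 10  0  0  0] 0.0003264563740267058 0.17815778665539436 z [0.10779457 0.11487472]
0.004 557 [ 0.4193 -0.2986  0.0089] [[0.37, -0.374, 0.004], [0.491, -0.21, 0.018]]
0.07 69 [ 0.4014 -0.2839  0.0784] [[0.386, -0.303, 0.072], [0.419, -0.27, 0.083]]
0.12 6 [ 0.3998 -0.2831  0.1359] [[0.399, -0.29, 0.126], [0.401, -0.279, 0.143]]
0.15 23 [ 0.4016 -0.277   0.167 ] [[0.4, -0.302, 0.153], [0.405, -0.266, 0.187]]
0.19 55 [ 0.404  -0.2843  0.2042] [[0.4, -0.303, 0.191], [0.408, -0.267, 0.209]]
tube_mouth top 0.73 [[ 0.53823364 -0.09142907  0.08      ]]
spatula_blade top 0.61 [[ 0.40080983 -0.28269932  0.17      ]]
jars s scene [ 0  7 13 15 11 10 13  8  4  8 10 12 13 12  8  6  9  8 12 11 15  9  6  7
  8 10 13  9 10  6  6  0  0  0] 4.3322848330872715e-05 0.1784267326745024 z [0.10658372 0.11314969]
tube_mouth scene 0.6 [[ 0.38586829 -0.29329378  0.08      ]]
spatula_blade scene 0.52 [[ 0.42479226 -0.2773837   0.17      ]]
```

View pics/w6.png

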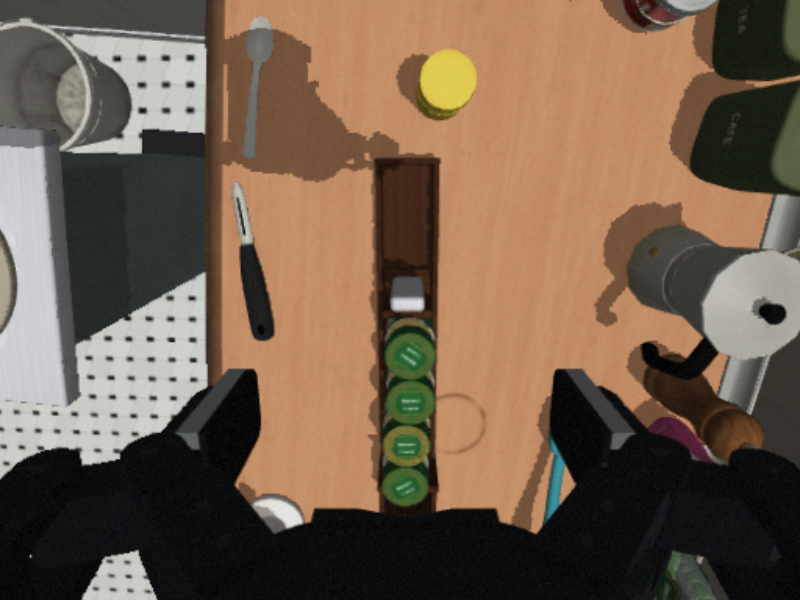

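Wall, four jars and stop look snug: the caps run from (405,487) to (410,355) and the stop is at (408,315). The row measures 0 to 0.178 m. The tube has been knocked to about (0.401,-0.284), so I'll look at it closely.

```bash
python3 -m pendant '[[0,0,0,-0.55,-0.35,0,-1],[0,0,0,-0.98,-0.75,0.3,-1],[0,0,0,-0.98,-0.75,0.3,-1],[0,0,0,-0.98,-0.75,0.3,-1],[0,0,0,-0.98,-0.75,0.3,-1],[0,0,0,-0.98,-0.75,0.3,-1],[0,0,0,-0.98,-0.75,0.3,-1],[0,0,0,-0.98,-0.75,0.3,-1]]'; python3 - <<'E'
from h import *
st(); s,P=look('w7'); z=P[...,2]
g0=(P[...,0]>.36)&(P[...,0]<.46)&(P[...,1]>-.34)&(P[...,1]<-.23)
for lo,hi in((.074,.086),(.09,.13),(.14,.16),(.16,.18),(.18,.2),(.2,.215)):
    q=P[g0&(z>lo)&(z<hi)]
    if len(q)>5:
        r=cv2.minAreaRect(q[:,:2].astype(np.float32)*1000); print(lo,len(q),np.round(q.mean(0),4),[np.round(x,1) for x in r])
s=vision.snapshot('top'); Q=pts(s,s['depth']>0)
g0=(Q[:,0]>.36)&(Q[:,0]<.46)&(Q[:,1]>-.34)&(Q[:,1]<-.23)
for lo,hi in((.074,.086),(.09,.13),(.14,.18),(.18,.215)):
    q=Q[g0&(Q[:,2]>lo)&(Q[:,2]<hi)]
    if len(q)>5:
        r=cv2.minAreaRect(q[:,:2].astype(np.float32)*1000); print('top',lo,len(q),np.round(q.mean(0),4),[np.round(x,1) for x in r])
E
```

```text
clock: 45.32
tcp_pos: [0.4054, -0.1123, 0.3133]
orientation: [0.0, 0.67, 0.742, 0.0]
ft_force: [0.3, 0.3, -0.4]
gripper_width: 0.0856
grip_force: 0.0
t 45.33 tcp [ 0.4054 -0.1123  0.3133] x [-0.102  0.995 -0.   ] y [0.995 0.102 0.001] z [ 0.001 -0.    -1.   ] F [ 0.3  0.3 -0.4] w 0.0856 g 0.0 j [-0.44 -0.    1.64  0.    1.5  -0.54]
0.074 339 [ 0.4057 -0.2827  0.0799] [array([ 406. , -285.8]), array([34.3, 33.7]), np.float64(5.9)]
0.09 147 [ 0.4064 -0.2792  0.1103] [array([ 408.9, -283.1]), array([ 8.7, 15.4]), np.float64(50.2)]
0.14 63 [ 0.4074 -0.2715  0.1519] [array([ 406.8, -277.7]), array([ 8.4, 23.9]), np.float64(5.3)]
0.16 77 [ 0.406  -0.2668  0.1704] [array([ 406.4, -267.7]), array([5.1, 7.1]), np.float64(85.2)]
0.18 45 [ 0.4062 -0.2665  0.1854] [array([ 405.8, -267. ]), array([7.3, 3.1]), np.float64(20.5)]
top 0.074 19 [ 0.3932 -0.2785  0.079 ] [array([ 392.9, -279.2]), array([23. ,  9.5]), np.float64(65.4)]
```

View pics/w7.png

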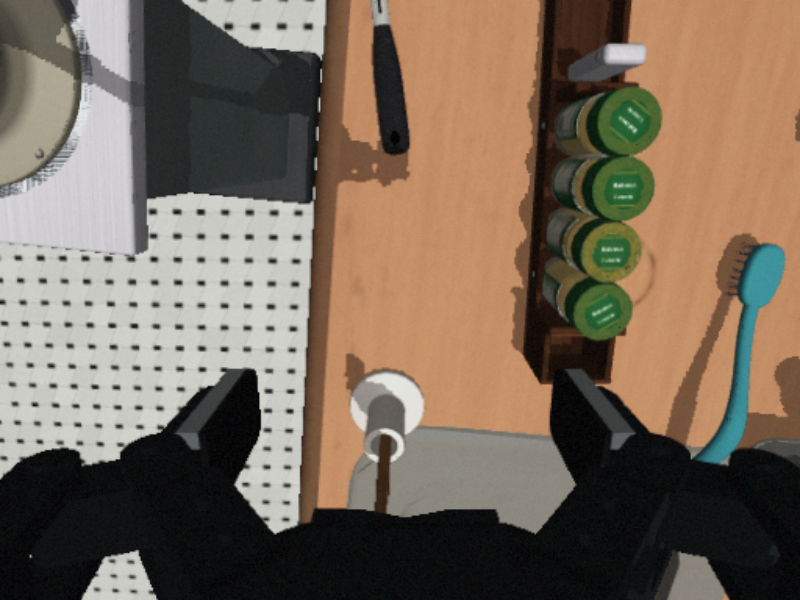

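The wrist view shows the tube mouth at (383,445) with the spatula handle rising out of it. The well at (575,355) is free. I'll back off a little to see the whole blade.

```bash
python3 -m pendant '[[0,0,0,0.45,-0.04,0,-1],[0,0,0,0.45,-0.04,0,-1],[0,0,0,0.45,-0.04,0,-1],[0,0,0,0.45,-0.04,0,-1],[0,0,0,0.45,-0.04,0,-1]]'|grep tcp; python3 - <<'E'
from h import *
st()
for c in('wrist','top','scene'):
    s=vision.snapshot(c); Q=pts(s,s['depth']>0)
    g0=(Q[:,0]>.36)&(Q[:,0]<.46)&(Q[:,1]>-.34)&(Q[:,1]<-.23)
    for lo,hi in((.074,.086),(.09,.13),(.14,.165),(.165,.19),(.19,.215)):
        q=Q[g0&(Q[:,2]>lo)&(Q[:,2]<hi)]
        if len(q)>8:
            r=cv2.minAreaRect(q[:,:2].astype(np.float32)*1000); print(c,lo,len(q),np.round(q.mean(0),4),[np.round(x,1) for x in r],'slope dx/dy',np.round(np.polyfit(q[:,1],q[:,0],1)[0],3))
E
```

```text
tcp_pos: [0.3879, -0.0251, 0.3128]
t 46.05 tcp [ 0.3879 -0.0251  0.3128] x [-0.099  0.995 -0.   ] y [ 0.995  0.099 -0.   ] z [-0. -0. -1.] F [-0.3  0.3  0.9] w 0.0853 g 0.0 j [-0.24 -0.05  1.69 -0.    1.5  -0.34]
wrist 0.074 66 [ 0.4063 -0.2712  0.0779] [array([ 405.8, -271.7]), array([24.8,  6.1]), np.float64(0.1)] slope dx/dy -0.787
top 0.074 62 [ 0.4016 -0.2842  0.0789] [array([ 402.7, -285.5]), array([34.4, 32. ]), np.float64(24.7)] slope dx/dy 0.158
top 0.09 10 [ 0.4011 -0.2806  0.1035] [array([ 400.8, -282. ]), array([11.5,  4.6]), np.float64(56.3)] slope dx/dy 0.381
top 0.14 12 [ 0.4016 -0.2815  0.1523] [array([ 401.3, -284. ]), array([36.1,  5.7]), np.float64(81.5)] slope dx/dy 0.081
top 0.165 15 [ 0.4015 -0.2744  0.1756] [array([ 400.8, -282.7]), array([33.8,  7.1]), np.float64(80.1)] slope dx/dy 0.07
top 0.19 53 [ 0.4038 -0.2845  0.2055] [array([ 404.3, -285.8]), array([ 7.7, 39.6]), np.float64(3.1)] slope dx/dy -0.077
scene 0.074 56 [ 0.3994 -0.2897  0.078 ] [array([ 400.3, -290.4]), array([33.2, 34.4]), np.float64(32.7)] slope dx/dy -0.134
scene 0.09 57 [ 0.4013 -0.2879  0.1092] [array([ 401.5, -287.9]), array([11.4, 16.9]), np.float64(28.3)] slope dx/dy -0.229
scene 0.14 83 [ 0.4018 -0.2872  0.1532] [array([ 401.5, -287.7]), array([12.6, 39.1]), np.float64(12.8)] slope dx/dy -0.07
scene 0.165 95 [ 0.4015 -0.2869  0.1779] [array([ 402.2, -287. ]), array([12.9, 41.3]), np.float64(5.6)] slope dx/dy -0.083
scene 0.19 68 [ 0.402  -0.2877  0.2002] [array([ 402.5, -286.2]), array([38.2, 14.4]), np.float64(83.5)] slope dx/dy -0.021
```

```bash
python3 - <<'E'
from h import *
plan((.40,-.156,.313,95),(.407,-.286,.313,95),(.407,-.286,.153,95))
E
```

```text
(0.4, -0.156, 0.313, 95) [-0.0, 0.0, 0.015, -0.657, -0.003, -0.001] rows 2.1 
(0.407, -0.286, 0.313, 95) [0.0, 0.0, 0.0, -0.651, -0.022, 0.0] rows 2.1 
(0.407, -0.286, 0.153, 95) [0.0, 0.0, 0.0, 0.0, 0.0, 0.8] rows 2.6
```

```bash
python3 -m pendant '[[0,0,0.015,-0.4,0,0,-1],[0,0,0.015,-0.657,-0.003,0,-1],[0,0,0.015,-0.657,-0.003,0,-1],[0,0,0.015,-0.657,-0.003,0,-1]]'|grep tcp; python3 -m pendant '[[0,0,0,-0.651,-0.022,0,-1],[0,0,0,-0.651,-0.022,0,-1],[0,0,0,-0.651,-0.022,0,-1],[0,0,0,-0.651,-0.022,0,-1],[0,0,0,-0.651,-0.022,0,-1],[0,0,0,-0.651,-0.022,0,-1]]'|grep tcp; python3 -m pendant '[[0,0,0,0,0,0.2,-1],[0,0,0,0,0,0.4,-1],[0,0,0,0,0,0.6,-1],[0,0,0,0,0,0.8,-1],[0,0,0,0,0,0.8,-1],[0,0,0,0,0,0.8,-1],[0,0,0,0,0,0.8,-1]]'; python3 -m pendant '[[0,0,0,0,0,0,0],[0,0,0,0,0,0,0.3],[0,0,0,0,0,0,0.5],[0,0,0,0,0,0,0.6],[0,0,0,0,0,0,1],[0,0,0,0,0,0,1],[0,0,0,0,0,0,1],[0,0,0,0,0,0,1]]'; python3 -c "from h import *;st()"
```

```text
tcp_pos: [0.3998, -0.1556, 0.3126]
tcp_pos: [0.4072, -0.2837, 0.3133]
clock: 48.32
tcp_pos: [0.4083, -0.2862, 0.1549]
orientation: [0.002, 0.675, 0.738, -0.0]
ft_force: [0.6, -0.1, -0.3]
gripper_width: 0.0858
grip_force: 0.0
clock: 49.32
tcp_pos: [0.407, -0.2854, 0.153]
orientation: [0.0, 0.675, 0.738, -0.0]
ft_force: [-0.9, 0.2, 1.5]
gripper_width: 0.0074
grip_force: 58.6
t 49.33 tcp [ 0.407  -0.2854  0.153 ] x [-0.088  0.996 -0.   ] y [ 0.996  0.088 -0.   ] z [-0. -0. -1.] F [-0.9  0.2  1.5] w 0.0074 g 58.6 j [-0.75  0.22  1.79 -0.    1.13 -0.84]
```

```bash
python3 -m pendant '[[0,0,0,0,0,-0.05,1],[0,0,0,0,0,-0.12,1],[0,0,0,0,0,-0.2,1],[0,0,0,0,0,-0.3,1],[0,0,0,0,0,-0.4,1],[0,0,0,0,0,-0.5,1],[0,0,0,0,0,-0.6,1],[0,0,0,0,0,-0.6,1]]'; python3 - <<'E'
from h import *
st(); 
for c in('scene','top'):
    s=vision.snapshot(c); save(s,c+'_lift'); Q=pts(s,s['depth']>0)
    g0=(Q[:,0]>.36)&(Q[:,0]<.46)&(Q[:,1]>-.34)&(Q[:,1]<-.23)
    for lo,hi in((.07,.086),(.1,.125),(.13,.16),(.16,.2),(.2,.24),(.24,.27)):
        q=Q[g0&(Q[:,2]>lo)&(Q[:,2]<hi)]
        if len(q)>8: print(c,lo,len(q),np.round(q.mean(0),4),'zmin',q[:,2].min())
    if c=='scene': cv2.imwrite('pics/lift.png',cv2.resize(s['color'][120:300,230:430,::-1],(800,600),interpolation=cv2.INTER_CUBIC))
plan((.407,-.286,.30,95.75),(*(L0-D*.031),.3,95.75),(*(L0-D*.031),.23,95.75))
E
```

```text
clock: 50.32
tcp_pos: [0.4081, -0.286, 0.2752]
orientation: [0.003, 0.675, 0.738, 0.0]
ft_force: [-0.0, 0.7, -1.3]
gripper_width: 0.007
grip_force: 58.4
t 50.33 tcp [ 0.4081 -0.286   0.2752] x [-0.088  0.996 -0.004] y [0.996 0.088 0.004] z [ 0.004 -0.003 -1.   ] F [-0.   0.7 -1.3] w 0.007 g 58.4 j [-0.75  0.13  1.58  0.    1.42 -0.84]
scene 0.07 68 [ 0.4013 -0.2894  0.0757] zmin 0.07011651568798705
scene 0.13 29 [ 0.4037 -0.2885  0.15  ] zmin 0.138345880797893
scene 0.16 64 [ 0.404  -0.2882  0.179 ] zmin 0.16004189066176977
scene 0.2 66 [ 0.4037 -0.2878  0.22  ] zmin 0.20125758474108812
scene 0.24 62 [ 0.4033 -0.2883  0.2579] zmin 0.24019314327208385
top 0.07 70 [ 0.4018 -0.2855  0.0787] zmin 0.07036951795758162
top 0.13 10 [ 0.4035 -0.2817  0.1541] zmin 0.14595736278455096
top 0.16 18 [ 0.4043 -0.2797  0.1843] zmin 0.1605336185014512
top 0.2 15 [ 0.4037 -0.2807  0.2184] zmin 0.2014466735390894
(0.407, -0.286, 0.3, 95.75) [0.0, 0.0, -0.015, -0.004, -0.001, -0.135] rows 0.4 
(np.float64(0.563862), np.float64(-0.1906388), 0.3, 95.75) [0.0, 0.0, 0.0, 0.396, 0.828, 0.0] rows 2.9 
(np.float64(0.563862), np.float64(-0.1906388), 0.23, 95.75) [0.0, 0.0, 0.0, 0.0, 0.0, 0.35] rows 1.1
```

View pics/lift.png

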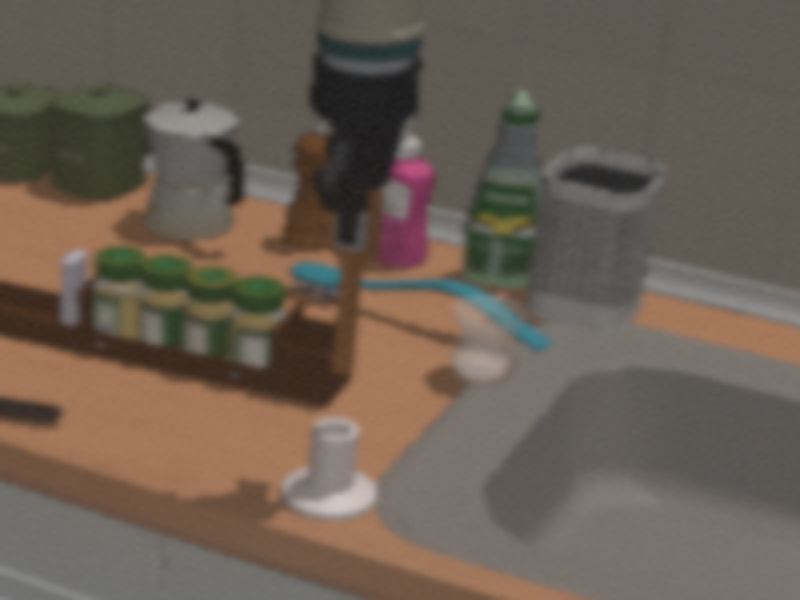

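The spatula is out of the tube and hangs plumb: blade in the fingers at (350,230), foot at (342,375). The tube is still standing at (333,470). Now to the well.

```bash
python3 -m pendant '[[0,0,-0.015,0.2,0.41,0,1],[0,0,-0.015,0.392,0.827,0,1],[0,0,-0.015,0.392,0.827,0,1],[0,0,-0.015,0.392,0.827,0,1],[0,0,-0.015,0.392,0.827,0,1],[0,0,-0.015,0.392,0.827,0,1],[0,0,-0.015,0.392,0.827,0,1],[0,0,-0.015,0.392,0.827,0,1]]'|grep -E 'tcp|grip'; python3 -m pendant '[[0,0,0,0,0,0.1,1],[0,0,0,0,0,0.2,1],[0,0,0,0,0,0.2,1],[0,0,0,0,0,0.2,1],[0,0,0,0,0,0.2,1]]'|grep -E 'tcp|grip'; python3 - <<'E'
from h import *
st(); plan((*(L0-D*.031),.1425,95.75))
for c in('scene','top'):
    s=vision.snapshot(c); Q=pts(s,s['depth']>0)
    g0=(Q[:,0]>.52)&(Q[:,0]<.6)&(Q[:,1]>-.24)&(Q[:,1]<-.165)
    for lo,hi in((.055,.071),(.105,.14),(.14,.17)):
        q=Q[g0&(Q[:,2]>lo)&(Q[:,2]<hi)]
        if len(q)>8: print(c,lo,len(q),np.round(q.mean(0),4),np.round(np.percentile(q,[3,97],axis=0),3).tolist())
E
```

```text
tcp_pos: [0.5644, -0.1932, 0.2732]
gripper_width: 0.0079
grip_force: 58.9
tcp_pos: [0.5655, -0.193, 0.234]
gripper_width: 0.0072
grip_force: 58.9
t 52.05 tcp [ 0.5655 -0.193   0.234 ] x [-0.1    0.995 -0.001] y [0.995 0.1   0.002] z [ 0.002 -0.001 -1.   ] F [-0.  -0.6 -0. ] w 0.0072 g 58.9 j [-0.45  0.31  1.45 -0.    1.38 -0.55]
(np.float64(0.563862), np.float64(-0.1906388), 0.1425, 95.75) [0.002, 0.002, -0.0, 0.013, -0.008, 0.458] rows 1.5 
scene 0.055 124 [ 0.5564 -0.1919  0.0616] [[0.527, -0.221, 0.056], [0.592, -0.166, 0.068]]
scene 0.105 44 [ 0.5601 -0.1947  0.1224] [[0.555, -0.203, 0.107], [0.567, -0.185, 0.138]]
scene 0.14 36 [ 0.5599 -0.1956  0.1544] [[0.554, -0.202, 0.142], [0.568, -0.188, 0.168]]
top 0.055 26 [ 0.5562 -0.2165  0.0637] [[0.54, -0.22, 0.057], [0.572, -0.213, 0.069]]
top 0.14 9 [ 0.5591 -0.1955  0.1579] [[0.558, -0.2, 0.144], [0.56, -0.19, 0.167]]
```

```bash
python3 -m pendant '[[0,0,0,0.013,-0.007,0.05,1],[0,0,0,0.013,-0.007,0.13,1],[0,0,0,0.013,-0.007,0.21,1],[0,0,0,0.013,-0.007,0.29,1],[0,0,0,0.013,-0.007,0.36,1],[0,0,0,0.013,-0.007,0.41,1],[0,0,0,0.013,-0.007,0.435,1],[0,0,0,0.013,-0.007,0.435,1]]'|grep -E 'tcp|ft|grip';python3 -m pendant '[[0,0,0,0,0,0.01,1],[0,0,0,0,0,0.01,1],[0,0,0,0,0,0.01,1]]'|grep -E 'tcp|ft|grip'; python3 -m pendant '[[0,0,0,0,0,0.007,1],[0,0,0,0,0,0.007,1],[0,0,0,0,0,0.007,1]]'|grep -E 'tcp|ft|grip'
```

```text
tcp_pos: [0.5633, -0.1902, 0.1457]
ft_force: [0.2, -0.1, -0.6]
gripper_width: 0.0074
grip_force: 58.9
tcp_pos: [0.5634, -0.1902, 0.1442]
ft_force: [-0.7, 0.7, -1.3]
gripper_width: 0.0075
grip_force: 58.9
tcp_pos: [0.5633, -0.1902, 0.1425]
ft_force: [-0.7, -0.0, -1.3]
gripper_width: 0.0073
grip_force: 58.9
```

```bash
python3 -m pendant '[[0,0,0,0,0,0.006,1],[0,0,0,0,0,0.006,1],[0,0,0,0,0,0.006,1]]'|grep -E 'tcp|ft'; python3 -m pendant '[[0,0,0,0,0,0.006,1],[0,0,0,0,0,0.006,1],[0,0,0,0,0,0.006,1]]'|grep -E 'tcp|ft'; python3 - <<'E'
from h import *
st()
for c in('scene',):
    s=vision.snapshot(c); Q=pts(s,s['depth']>0)
    g0=(Q[:,0]>.52)&(Q[:,0]<.6)&(Q[:,1]>-.24)&(Q[:,1]<-.175)
    for lo,hi in((.08,.10),(.10,.12),(.12,.15),(.15,.19)):
        q=Q[g0&(Q[:,2]>lo)&(Q[:,2]<hi)]
        if len(q)>8: print(c,lo,len(q),np.round(q.mean(0),4),np.round(np.percentile(q,[3,97],axis=0),3).tolist())
E
```

```text
tcp_pos: [0.5633, -0.1902, 0.1413]
ft_force: [-0.9, -0.2, -1.1]
tcp_pos: [0.5636, -0.1903, 0.141]
ft_force: [-1.4, 0.1, 6.0]
t 54.65 tcp [ 0.5636 -0.1903  0.141 ] x [-0.1    0.995 -0.001] y [0.995 0.1   0.001] z [ 0.001 -0.001 -1.   ] F [-1.4  0.1  6. ] w 0.0073 g 59.7 j [-0.44  0.37  1.6  -0.    1.17 -0.54]
scene 0.08 23 [ 0.5583 -0.1925  0.091 ] [[0.553, -0.199, 0.081], [0.563, -0.184, 0.099]]
scene 0.1 23 [ 0.5582 -0.1924  0.1105] [[0.553, -0.2, 0.101], [0.563, -0.184, 0.118]]
scene 0.12 58 [ 0.558  -0.1951  0.1362] [[0.546, -0.21, 0.122], [0.566, -0.177, 0.149]]
scene 0.15 97 [ 0.5532 -0.1978  0.1686] [[0.529, -0.21, 0.151], [0.573, -0.178, 0.189]]
```

```bash
python3 -m pendant '[[0,0,0,0,0,-0.004,1],[0,0,0,0,0,-0.004,1],[0,0,0,0,0,-0.004,0.7],[0,0,0,0,0,-0.004,0.5],[0,0,0,0,0,-0.004,0.2],[0,0,0,0,0,-0.004,-1],[0,0,0,0,0,-0.004,-1],[0,0,0,0,0,-0.004,-1]]'|grep -E 'tcp|ft|wid'; python3 -m pendant '[[0,0,0,0,0,-0.1,-1],[0,0,0,0,0,-0.4,-1],[0,0,0,0,0,-0.7,-1],[0,0,0,0,0,-0.9,-1],[0,0,0,0,0,-0.9,-1],[0,0,0,0,0,-0.9,-1]]'|grep -E 'tcp|ft|wid'; python3 -m pendant '[[0,0,0,0.7,-0.3,0,-1],[0,0,0,0.9,-0.5,0,-1],[0,0,0,0.9,-0.5,0,-1],[0,0,0,0.9,-0.5,0,-1],[0,0,0,0.9,-0.5,0,-1]]'|grep -E 'tcp|ft|wid'; python3 - <<'E'
from h import *
for c in('scene','top'):
    s=vision.snapshot(c); Q=pts(s,s['depth']>0)
    g0=(Q[:,0]>.5)&(Q[:,0]<.63)&(Q[:,1]>-.26)&(Q[:,1]<-.165)
    for lo,hi in((.08,.10),(.10,.125),(.13,.15),(.15,.17),(.17,.2)):
        q=Q[g0&(Q[:,2]>lo)&(Q[:,2]<hi)]
        if len(q)>4: print(c,lo,len(q),np.round(q.mean(0),4),np.round(np.percentile(q,[3,97],axis=0),3).tolist())
    g=(Q[:,2]>.106)&(Q[:,2]<.118)&(Q[:,0]>.5)&(Q[:,0]<.6)&(Q[:,1]<.05)&(Q[:,1]>-.165); q=(Q[g][:,:2]-L0)@D; print('jars',np.percentile(q,[1,99]))
    g=(Q[:,2]>.09)&(Q[:,2]<.106)&(Q[:,0]>.5)&(Q[:,0]<.6)&(Q[:,1]<.08)&(Q[:,1]>.03); q=(Q[g][:,:2]-L0)@D; print('fin',g.sum(),np.percentile(q,[1,50,99]))
    if c=='scene': cv2.imwrite('pics/fin.png',cv2.resize(s['color'][120:300,190:430,::-1],(800,600),interpolation=cv2.INTER_CUBIC))
E
```

```text
tcp_pos: [0.5633, -0.1902, 0.1409]
ft_force: [-0.4, 0.7, -0.0]
gripper_width: 0.0845
tcp_pos: [0.5628, -0.19, 0.32]
ft_force: [-0.3, 0.3, -0.8]
gripper_width: 0.085
tcp_pos: [0.4451, -0.0206, 0.3201]
ft_force: [0.5, -0.5, -0.5]
gripper_width: 0.0855
scene 0.08 30 [ 0.5575 -0.1873  0.0884] [[0.539, -0.199, 0.08], [0.571, -0.166, 0.098]]
scene 0.1 30 [ 0.5583 -0.1922  0.1122] [[0.553, -0.199, 0.101], [0.563, -0.184, 0.124]]
scene 0.13 66 [ 0.5593 -0.1914  0.1402] [[0.553, -0.211, 0.13], [0.564, -0.172, 0.149]]
scene 0.15 56 [ 0.5594 -0.192   0.1604] [[0.555, -0.21, 0.151], [0.565, -0.175, 0.169]]
scene 0.17 81 [ 0.5593 -0.1919  0.1837] [[0.554, -0.211, 0.171], [0.567, -0.173, 0.195]]
jars [0.00183234 0.17598259]
fin 23 [0.19629025 0.1994927  0.20728681]
top 0.15 8 [ 0.5587 -0.2032  0.1605] [[0.558, -0.208, 0.153], [0.559, -0.197, 0.17]]
top 0.17 33 [ 0.5602 -0.1988  0.1901] [[0.557, -0.209, 0.173], [0.564, -0.189, 0.199]]Traceback (most recent call last):
  File "<stdin>", line 8, in <module>
    return _quantile_unchecked(
        a, q, axis, out, overwrite_input, method, keepdims, weights)
    return _ureduce(a,
                    func=_quantile_ureduce_func,
    ...<5 lines>...
                    overwrite_input=overwrite_input,
                    method=method)
    r = func(a, **kwargs)
    result = _quantile(arr,
                       quantiles=q,
    ...<2 lines>...
                       out=out,
                       weights=wgt)
    slices_having_nans = np.isnan(arr[-1, ...])
                                  ~~~^^^^^^^^^
IndexError: index -1 is out of bounds for axis 0 with size 0
```

View pics/fin.png

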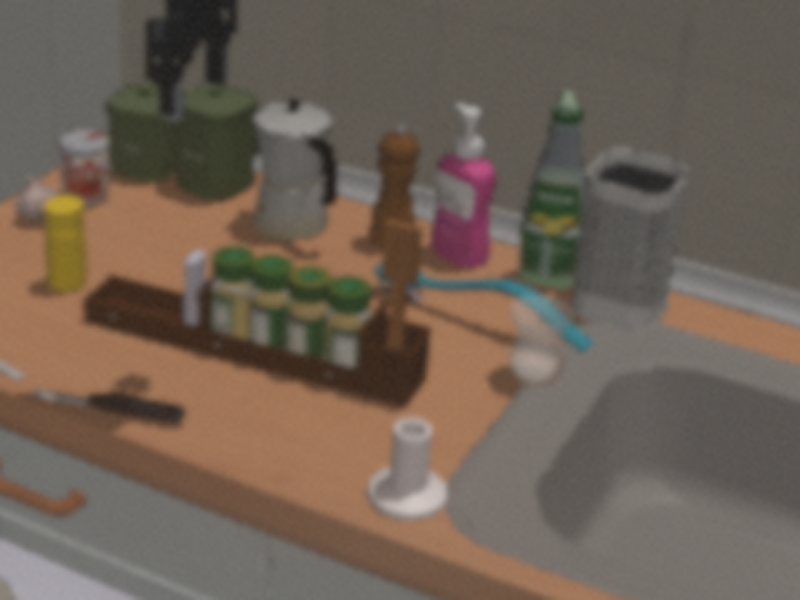

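The final view shows the spatula upright in the well at (402,280). The four jars are snug against the wall and stop from (345,320) to (200,290), the yellow jar and the other things are untouched, and the robot is clear.

```bash
python3 -c "
from cell import job_done; print(job_done())"
```

```text
the job is handed in; nothing more can be done
None
```

I handed the job in at about 57 s on the robot clock: all four green-capped spice jars stand snug between end wall and stop, and the spatula stands blade up in the well. I didn't touch the other things; the tube had been knocked a couple of centimetres aside beforehand, and the hand-in returned no verdict.

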